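Book a bolt bin out through the sensor gate

TASK

On the storeroom counter, push the blue bin full of bolts through the narrow gap between the two red sensor posts, so that it is booked out, and on until it stands wholly inside the yellow-framed pick-up place beyond them. Only push it along the counter: do not grasp, lift or tip it and do not take it round the outside of the posts. Leave everything else on the counter where it is, and finish with the hand clear.

Things in the scene. Friction and masses are not known exactly. Their poses are not given: they have to be found in the camera images.
- bin: Loose blue parts bin, brim-full of steel bolts: a block 120 long (its x) x 90 wide (its y) x 45 high mm with upright sides, about 0.4 to 0.8 kg, sliding flat on the counter. Origin: centre of its underside; z up. White label on the +x end. It starts on the -x side of the gate, shifted sideways and turned up to about 26 degrees from the gate's direction, +x end towards the gate.
- gate: Booking-out gate: two fixed upright round red posts with black caps, 32 mm diameter and 55 mm high, standing at y = +64 and y = -64 mm of this frame, so the gap is 96 mm (3 mm spare on each side of the bin). Origin: on the counter midway between the posts; x points through the gap towards the pick-up place, z up. The gate's place and direction vary (x lies within about 17 degrees of the robot's right, world -y).
- place: Pick-up place: yellow painted frame flat on the counter, 160 x 126 mm inside (x, y), lines 7 mm wide, beyond the gate and in line with it, 100 to 140 mm from the gate's origin. Origin: its centre on the counter; x is the same direction as the gate's x.
- jar: Bystander: white jar with orange band and black lid, 48 mm diameter, 70 mm high, beside one of the posts. Origin: centre of its underside.
- carton: Bystander: small cardboard carton 55 x 42 x 45 mm, beside the other post. Origin: centre of its underside.
- tape: Bystander: yellow roll of tape lying flat, 80 mm diameter, 24 mm high, beyond the pick-up place. Origin: centre of its underside.
- screwdriver: Bystander: screwdriver 170 mm long lying on the far side of the bin's way before the gate. Origin: near its middle; x along it.
- wrench: Bystander: wrench 150 mm long lying beyond the pick-up place. Origin: near its middle; x along it.
- greybin: Bystander: small grey bin of brass parts 95 x 65 x 40 mm, on the far side of the pick-up place. Origin: centre of its underside.
Mind the look-alikes: they are no part of the job. What is shaped like the bin but green or orange is not meant.

How it is judged:
By the outcome, as a careful person would: the job done as asked, in the order asked, and still so for the second after the job is handed in, with the robot touching nothing.
It also fails if it takes over 72 s, if anything falls off the work surface, if the arm or the gripper's body presses on something with over 40 N, if the wrist force passes 120 N, or if a joint passes its speed limit or range.

ROBOT

A 6-joint arm with a two-finger parallel gripper is mounted at the origin on the work surface. World frame = base frame: x ahead of the robot, y to its left, z up, the work surface at z = 0. Lengths are in m, angles in rad, forces in N, time in s.
With the tool pointing down it reaches from about 0.25 to 0.8 m from the base axis. Payload 8.5 kg.
Tool frame: the origin (TCP) lies at the very end of the fingers, on their centre line; the grasp point (between the pads) lies 19 mm behind it; y points along the fingers, x is the direction in which the jaws open and shut, and the axes are right-handed (so a half turn about y gives the same grasp; the last joint's range is limited). The gripper opens to 85 mm and grips with 20 to 120 N. Pads are 22 mm wide; open, the fingers measure 114 mm over their backs; the gripper's body (76 mm by 85 mm) begins 54 mm behind the grasp point. The pads swing forward as they close: fully open they stand 13 mm farther back than shut.
Start: joints at [1.319, 0.238, -0.013, 1.319, 0, 1.571], TCP at [0.131, 0.508, 0.195] pointing down, gripper open.
Joint ranges: [-2.66, 2.66], [-1.03, 1.9], [-1.14, 1.46], [-1.82, 2.27], [-1.45, 1.34], [-3.14, 3.14]. Speed limits (rad/s): [2.22, 2.22, 2.79, 3.14, 3.14, 3.14].

INTERFACE

Orientations are given as a rotation vector (axis times angle).
In Python, from station import manip gives the robot as it stands.
- The arm moves only by the tool apply_moves, never from a script. Its argument "plan" is a list that holds one entry, the list of rows, each a list of 5 numbers: the closure, from -1 (fully open) to 1 (shut), so that 0 is half open, then the shift along the tool's x, y, z in m, then the turn about the tool's y in degrees. In form: [[[claw, x, y, z, twist], ...]]. A call has 1 to 8 rows; each row shifts and turns the pose as measured when the row begins, along the tool's axes as they then stand; what a row does not reach is not made up. A row lasts 1/8 s, in which the tool goes at most 62.5 mm and 10.7 degrees, less where a joint would pass 70% of its speed; a pose out of reach is approached as far as the arm can. A call with a gripper value outside its range is refused whole. The fingers move at their own pace and stop on an object; "grip_force" is the grip in N (left out, the last holds). Time passes only in rows, so rows that do not move let the fingers close. It gives the time, the measured TCP pose, the force and the opening at its end, in the units of the state.
- manip.state(): the state, without advancing time (a new reading comes with each control period).
- manip.capture(name): name is "scene" or "side" or "wrist"; returns a dict with "frame" (384x512x3 uint8, blue, green, red), "fx", "fy", "cx", "cy" (pixels), "position" and "orientation" of the camera in the world; the wrist camera has in their place "hand_eye" (4x4, takes a point from camera to tool coordinates, whose origin is the TCP and whose axes are the tool frame's). Camera axes: x right, y up, looking along -z (the intrinsics and any distortion apply to the point x, -y, -z); pixel columns grow to the right and rows downward; lengths in m; the calibration is good to about 2 mm. A picture is of the moment at which its call begins: read the wrist's pose just before it. There is no depth.
- manip.sign_off(): hands the job in, once; it reports no verdict.
Trained networks look in a picture, given as the dict that the camera call returned (one of the last four; its "shot" number tells which), for a name from the list of things; names that differ only in an ending like _2 or _b are one class to them, and where a whole thing is asked for, a point or a joint stands for the part that bears it (a point fixed in the world has none). Each returns a list of dicts, best first, with "confidence" (0 to 1); they miss things now and then, are a little off and sometimes report something else, mostly with a low value. They report only what shows in the picture. A call takes as long as a camera call. They do not tell look-alikes from the thing itself.
- manip.masks_of(picture, target): "mask" (384x512 bool, what is visible of it) and "xy" ([column, row] in pixels, amid what is visible of it).
The state is a dict: "time_s": time; "qpos": joint angles; "dq": joint speeds; "effort": joint torques, N m; "eef_pos": TCP position; "tool_rot": TCP orientation; "contact_force": force on the tool from outside, world axes, zero at the start; "moment": the same for the moment, N m; "opening": finger opening in m.
Only numpy, scipy, OpenCV 4.12 (cv2) and the standard library are available. Lean on these libraries where they do the work, as an engineer would, in place of code of your own. Each camera call takes 0.05 s, during which the arm holds its last target.

## Working session

There is one attempt and no reset: what is moved stays moved. The work goes in short steps, Python scripts to look and compute and a tool call to move; the robot and the scene stay as the last step left them, time stands still between calls to the robot, and variables do not carry over. Pictures are saved under pics/ and viewed, and the job is handed in when it is done.

Besides the shell and the picture viewer there is one more tool, called after "Emit:" as name(argument=value, ...), one argument or row to a line, values as JSON. apply_moves: Moves the arm, as the interface text tells. Its arguments: {"type":"object","properties":{"plan":{"type":"array","items":{"type":"array","items":{"type":"array","items":{"type":"number"}}}},"grip_force":{"type":"number"}},"required":["plan"]}

```bash
ls; mkdir -p pics; python3 - <<'E'
from station import manip
import cv2,numpy as np
s=manip.state();print(s)
for n in ["scene","side"]:
    p=manip.capture(n);cv2.imwrite(f"pics/{n}0.png",p["frame"]);print(n,{k:v for k,v in p.items() if k!="frame"})
E
```

```text
pics
{'time_s': 0.0, 'qpos': array([ 1.31899523e+00,  2.38756258e-01, -1.42441887e-02,  1.31919948e+00,
       -3.19001047e-05,  1.57079465e+00]), 'dq': array([ 0.00058876, -0.0004208 ,  0.001703  ,  0.00044419, -0.00032004,
        0.00067742]), 'effort': array([-3.34295564e-04, -5.38773322e+01,  3.46438587e+01,  1.83319976e-02,
       -7.51090897e-05,  1.56193725e-06]), 'eef_pos': array([0.13069834, 0.50799327, 0.19399444]), 'tool_rot': array([-1.31875825, -1.02095438,  1.02277176]), 'contact_force': array([-0.14180998,  0.58112799, -0.25957078]), 'moment': array([ 0.03588451, -0.00761948, -0.02762497]), 'opening': 0.08571783841303822}
scene {'fx': 384.5748701922286, 'fy': 384.5748701922286, 'cx': 253.40209482103637, 'cy': 194.36105825287743, 'position': array([1.43600051, 0.14081667, 0.6259097 ]), 'orientation': array([0.73379159, 0.82666551, 1.56938354]), 'shot': 1}
side {'fx': 455.06527996928986, 'fy': 455.06527996928986, 'cx': 253.64450715593483, 'cy': 193.19365943328916, 'position': array([0.34024781, 0.81886259, 0.80604175]), 'orientation': array([ 0.13208036, -1.13704677, -2.64261037]), 'shot': 2}
```

View pics/scene0.png

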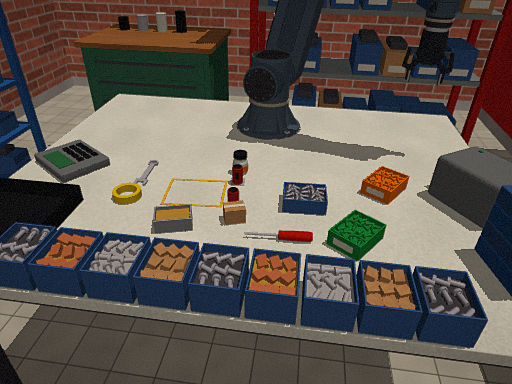

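View pics/side0.png

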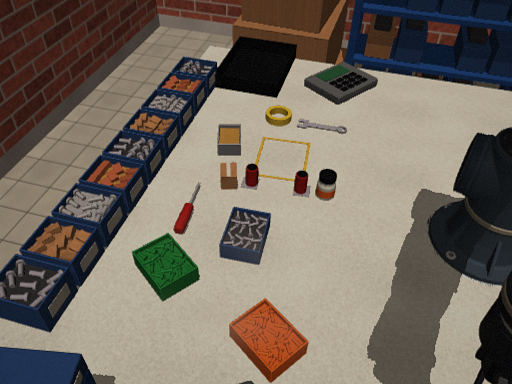

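```bash
cat > h.py <<'E'
import numpy as np,cv2
from scipy.spatial.transform import Rotation as R
from scipy.optimize import minimize
from station import manip
def cam(p,st=None):
    if "hand_eye" in p:
        T=np.eye(4);T[:3,:3]=R.from_rotvec(st["tool_rot"]).as_matrix();T[:3,3]=st["eef_pos"];T=T@np.array(p["hand_eye"])
        return T[:3,:3],T[:3,3]
    return R.from_rotvec(p["orientation"]).as_matrix(),np.array(p["position"])
def proj(p,X,C=None):
    Rm,t=C or cam(p)
    c=(np.atleast_2d(X)-t)@Rm
    return np.c_[p["fx"]*c[:,0]/-c[:,2]+p["cx"],p["fy"]*-c[:,1]/-c[:,2]+p["cy"]]
def ray(p,uv,z,C=None):
    Rm,t=C or cam(p)
    uv=np.atleast_2d(uv).astype(float)
    d=np.c_[(uv[:,0]-p["cx"])/p["fx"],-(uv[:,1]-p["cy"])/p["fy"],-np.ones(len(uv))]@Rm.T
    return t+d*((z-t[2])/d[:,2])[:,None]
def box(q,L,W,H):
    x,y,a=q;c,s=np.cos(a),np.sin(a)
    return np.array([[x+c*i*L/2-s*j*W/2,y+s*i*L/2+c*j*W/2,k*H] for i in(-1,1) for j in(-1,1) for k in(0,1)])
def cyl(q,D,H):
    t=np.linspace(0,2*np.pi,24,endpoint=False)
    return np.array([[q[0]+D/2*np.cos(u),q[1]+D/2*np.sin(u),k*H] for u in t for k in(0,1)])
S=16
def hullpoly(uv):return cv2.convexHull(uv.astype(np.float32))[:,0]
def sil(shape,uv):
    m=np.zeros(shape,np.uint8)
    cv2.fillConvexPoly(m,np.round(hullpoly(uv)*S).astype(np.int32),255,cv2.LINE_AA,4);return m/255.
def fit(views,model,q0,step):
    def cost(q):
        c=0
        for p,m,C in views:
            s=sil(m.shape,proj(p,model(q),C));c+=np.abs(s-m).sum()/m.sum()
        return c/len(views)
    q0=np.array(q0,float)
    sx=np.vstack([q0]+[q0+np.eye(len(q0))[i]*step[i] for i in range(len(q0))])
    r=minimize(cost,q0,method="Nelder-Mead",options=dict(initial_simplex=sx,xatol=1e-5,fatol=1e-5,maxiter=400))
    r=minimize(cost,r.x,method="Nelder-Mead",options=dict(initial_simplex=r.x+(sx-q0)*.3,xatol=1e-5,fatol=1e-5,maxiter=400))
    return r.x,r.fun
E
python3 - <<'E'
from h import *
P={n:manip.capture(n) for n in("scene","side")}
import pickle
D={}
for n in P:
    for t in("bin","gate","place","jar","carton","screwdriver","greybin","tape"):
        L=manip.masks_of(P[n],t)
        for d in L[:4]:
            print(n,t,round(d["confidence"],2),np.round(d["xy"]),d["mask"].sum(),np.round(ray(P[n],d["xy"],0.02)[0],3))
        D[n,t]=L
pickle.dump((P,D),open("d0.pkl","wb"))
E
```

```text
scene bin 0.8 [304. 195.] 1298 [0.518 0.159 0.02 ]
scene bin 0.61 [358. 233.] 1843 [0.666 0.297 0.02 ]
scene bin 0.59 [382. 184.] 1142 [0.417 0.389 0.02 ]
scene gate 0.93 [240. 184.] 405 [ 0.491 -0.029  0.02 ]
scene place 0.81 [218. 196.] 149 [ 0.56  -0.081  0.02 ]
scene place 0.42 [126. 192.] 477 [ 0.586 -0.341  0.02 ]
scene jar 0.54 [238. 160.] 235 [ 0.347 -0.062  0.02 ]
scene jar 0.36 [172. 220.] 986 [ 0.687 -0.172  0.02 ]
scene carton 0.91 [233. 210.] 491 [ 0.618 -0.025  0.02 ]
scene carton 0.31 [174. 218.] 1038 [ 0.68 -0.17  0.02]
scene screwdriver 0.59 [294. 234.] 426 [0.694 0.142 0.02 ]
scene greybin 0.65 [173. 220.] 1002 [ 0.69  -0.168  0.02 ]
scene tape 0.74 [124. 193.] 539 [ 0.591 -0.344  0.02 ]
side bin 0.94 [265. 339.] 3860 [0.423 0.396 0.02 ]
side bin 0.83 [166. 265.] 2720 [0.669 0.29  0.02 ]
side bin 0.82 [243. 235.] 2154 [0.536 0.161 0.02 ]
side gate 0.8 [259. 179.] 722 [ 0.552 -0.034  0.02 ]
side place 0.81 [303. 165.] 28 [ 0.455 -0.123  0.02 ]
side place 0.23 [183. 212.] 372 [0.695 0.132 0.02 ]
side carton 0.65 [227. 176.] 444 [ 0.635 -0.02   0.02 ]
side carton 0.38 [244. 236.] 2165 [0.533 0.163 0.02 ]
side screwdriver 0.76 [182. 213.] 378 [0.694 0.137 0.02 ]
side screwdriver 0.27 [322. 125.] 305 [ 0.435 -0.326  0.02 ]
side greybin 0.85 [230. 140.] 715 [ 0.674 -0.172  0.02 ]
side tape 0.84 [279. 117.] 387 [ 0.568 -0.325  0.02 ]
side tape 0.54 [184. 213.] 398 [0.691 0.135 0.02 ]
```

```bash
cat >> h.py <<'E'
def binmodel(q): return box(q,.12,.09,.045)
def gatepts(g):
    x,y,a=g;n=np.array([-np.sin(a),np.cos(a)])
    return [np.array([x,y])+.064*n,np.array([x,y])-.064*n]
E
python3 - <<'E'
from h import *
import pickle
P,D=pickle.load(open("d0.pkl","rb"))
mb=[(P["scene"],D["scene","bin"][0]["mask"].astype(float),None),(P["side"],D["side","bin"][2]["mask"].astype(float),None)]
for v in (mb,mb[:1],mb[1:]):
    q,f=fit(v,binmodel,[.527,.16,-1.6],[.02,.02,.3]);print("bin",np.round(q,4),np.degrees(q[2]),f)
qb,_=fit(mb,binmodel,[.527,.16,-1.6],[.02,.02,.3])
# yellow
for n in P:
    f=P[n]["frame"];h=cv2.cvtColor(f,cv2.COLOR_BGR2HSV)
    m=cv2.inRange(h,(20,120,120),(35,255,255))
    red=cv2.inRange(h,(0,120,40),(8,255,255))|cv2.inRange(h,(172,120,40),(180,255,255))
    cv2.imwrite(f"pics/m_{n}.png",np.hstack([m,red]))
    vis=f.copy()
    cv2.polylines(vis,[np.int32(hullpoly(proj(P[n],binmodel(qb))))],1,(0,255,255),1)
    for dd,c in((D[n,"gate"][0],(0,255,0)),(D[n,"bin"][0 if n=="scene" else 2],(255,0,255))):
        cs,_=cv2.findContours(dd["mask"].astype(np.uint8),0,2);cv2.drawContours(vis,cs,-1,c,1)
    r=vis[140:260,150:350] if n=="scene" else vis[100:280,160:380]
    cv2.imwrite(f"pics/v_{n}.png",cv2.resize(r,None,fx=3.3,fy=3.3,interpolation=0))
E
```

```text
bin [ 0.5307  0.1587 -1.5232] -87.27043005108254 0.11682811782429366
bin [ 0.5298  0.1589 -1.5204] -87.11027684495056 0.13657210187618962
bin [ 0.5308  0.1579 -1.4974] -85.79524788027446 0.09271032461266772
```

View pics/v_scene.png

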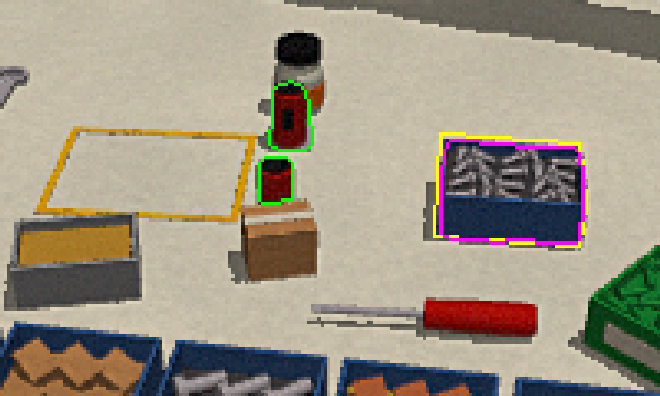

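View pics/v_side.png

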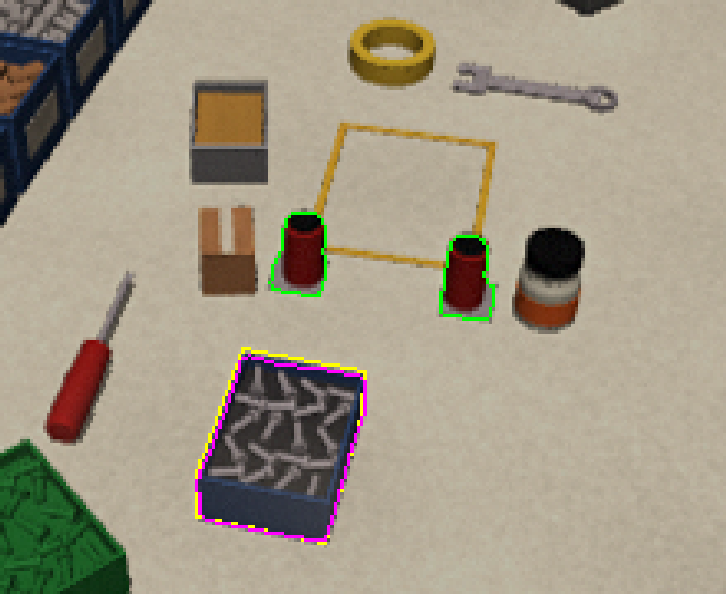

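```bash
cat >> h.py <<'E'
def postmask(p,guess,C=None,pad=6):
    """red+black cap mask near two posts; returns per-post masks"""
    f=p["frame"];h=cv2.cvtColor(f,cv2.COLOR_BGR2HSV)
    red=cv2.inRange(h,(0,110,30),(8,255,255))|cv2.inRange(h,(170,110,30),(180,255,255))
    blk=cv2.inRange(h,(0,0,0),(180,255,60))
    out=[]
    for c in guess:
        uv=proj(p,cyl(c,.032,.055),C);s=sil(f.shape[:2],uv)>0
        s=cv2.dilate(s.astype(np.uint8),np.ones((2*pad+1,)*2))
        m=((red|blk)>0)&(s>0)
        out.append(m)
    return out
def yellow(p):
    h=cv2.cvtColor(p["frame"],cv2.COLOR_BGR2HSV);return cv2.inRange(h,(15,110,90),(35,255,255))
E
python3 - <<'E'
from h import *
import pickle
from scipy.optimize import least_squares
P,D=pickle.load(open("d0.pkl","rb"))
# yellow frame: side corners by eye (outer)
sc=np.array([[343,124],[495,145],[0,0],[318,250]])/3.3+[160,100]
print("side corners",np.round(ray(P["side"],sc[[0,1]],0),3))
scn=np.array([[72,128],[257,137],[238,220],[37,212]])/3.3+[150,140]
print("scene corners",np.round(ray(P["scene"],scn,0),3))
# frame line fit: points->mid-line rectangle 167x133
def fitplace(views,q0):
    pts=[]
    for p in views:
        m=yellow(p);poly=proj(p,box(q0,.21,.18,0)[::2])
        reg=sil(m.shape,poly)>0
        v,u=np.nonzero((m>0)&reg)
        pts.append(ray(p,np.c_[u,v],0)[:,:2])
    def res(q):
        r=[]
        for X in pts:
            c,s=np.cos(q[2]),np.sin(q[2]);d=X-q[:2]
            lx=abs(c*d[:,0]+s*d[:,1])-.0835;ly=abs(-s*d[:,0]+c*d[:,1])-.0665
            sd=np.where(np.maximum(lx,ly)>0,np.hypot(np.maximum(lx,0),np.maximum(ly,0)),np.maximum(lx,ly))
            r.append(sd)
        return np.concatenate(r)
    r=least_squares(res,q0,loss="soft_l1",f_scale=.003);return r.x,np.sqrt(np.mean(r.fun**2)),len(r.fun)
for n in(["scene"],["side"],["scene","side"]):
    print(n,fitplace([P[k] for k in n],[.52,-.13,-1.5]))
# posts individually
G=[(.575,-.03),(.455,-.02)]
for k in range(2):
    uv=P["side"];
guess={}
for n in P:
    L=D[n,"gate"];m=L[0]["mask"].astype(np.uint8)
    k,lab,st,ce=cv2.connectedComponentsWithStats(m)
    for i in range(1,k):
        if st[i,4]>40: print(n,st[i],np.round(ray(P[n],ce[i],.027),3))
E
```

```text
side corners [[ 0.592 -0.238  0.   ]
 [ 0.456 -0.248  0.   ]]
scene corners [[ 0.463 -0.249  0.   ]
 [ 0.449 -0.075  0.   ]
 [ 0.583 -0.064  0.   ]
 [ 0.6   -0.235  0.   ]]
['scene'] (array([ 0.52286747, -0.15459707, -1.44552995]), np.float64(0.0164485881213513), 348)
['side'] (array([ 0.51990167, -0.15966232, -1.48284103]), np.float64(0.002340533546166472), 248)
['scene', 'side'] (array([ 0.52127024, -0.15770671, -1.47082336]), np.float64(0.01383709687898233), 596)
scene [231 164  14  22 251] [[ 0.453 -0.044  0.027]]
scene [228 187  11  15 154] [[ 0.555 -0.038  0.027]]
side [241 164  18  26 365] [[ 0.573 -0.028  0.027]]
side [293 171  17  26 357] [[ 0.443 -0.039  0.027]]
```

```bash
python3 - <<'E'
from h import *
s=manip.state();print(R.from_rotvec(s["tool_rot"]).as_matrix().round(3),s["time_s"])
p=manip.capture("wrist");print(p["hand_eye"].round(3),p["fx"],p["fy"],p["cx"],p["cy"])
cv2.imwrite("pics/w0.png",p["frame"])
E
```

```text
[[ 0.249 -0.    -0.968]
 [ 0.968 -0.     0.249]
 [-0.    -1.    -0.   ]] 1.0
[[ 1.     0.    -0.001  0.   ]
 [-0.001  0.266 -0.964 -0.18 ]
 [-0.     0.964  0.266  0.066]
 [ 0.     0.     0.     1.   ]] 281.37996873378796 281.37996873378796 259.39694911641584 194.7359325805376
```

View pics/w0.png

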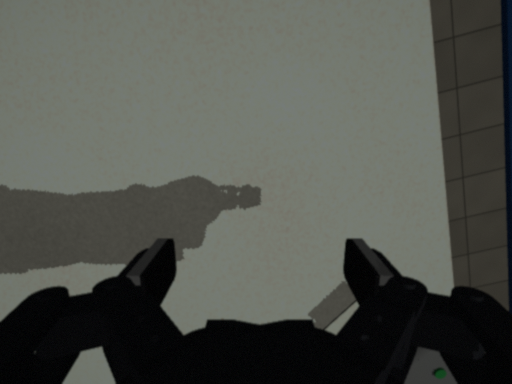

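Emit:
apply_moves(
  plan=[
    [[-1,-0.027,-0.016,-0.05,0],[-1,-0.027,-0.016,-0.05,0],[-1,-0.027,-0.016,-0.05,0],[-1,-0.027,-0.016,-0.05,0],[-1,-0.027,-0.016,-0.05,0],[-1,-0.027,-0.016,-0.05,0],[-1,-0.027,-0.016,-0.05,0],[-1,-0.027,-0.016,-0.05,0]],
  ],
)

```text
time_s: 2.05
eef_pos: [0.4723, 0.1935, 0.326]
tool_rot: [-1.315, -1.03, 1.027]
contact_force: [1.0, 0.8, 0.5]
opening: 0.0853
```

Emit:
apply_moves(
  plan=[
    [[-1,0,0,0,-10],[-1,0,0,0,-10],[-1,0,0,0,-10],[-1,0,0,0,-10]],
  ],
)

```text
time_s: 2.55
eef_pos: [0.4763, 0.1895, 0.3264]
tool_rot: [-0.953, -1.547, 1.543]
contact_force: [0.2, 0.2, 0.4]
opening: 0.0855
```

```bash
python3 - <<'E'
from h import *
s=manip.state();print(R.from_rotvec(s["tool_rot"]).as_matrix().round(3),s["time_s"],s["qpos"].round(3),s["eef_pos"].round(3))
p=manip.capture("wrist")
cv2.imwrite("pics/w1.png",p["frame"])
E
```

```text
[[-0.45   0.003 -0.893]
 [ 0.893  0.    -0.45 ]
 [-0.001 -1.    -0.003]] 2.55 [ 3.79e-01  2.07e-01  2.79e-01  1.64e+00 -1.00e-03 -8.80e-02] [0.476 0.189 0.326]
```

View pics/w1.png

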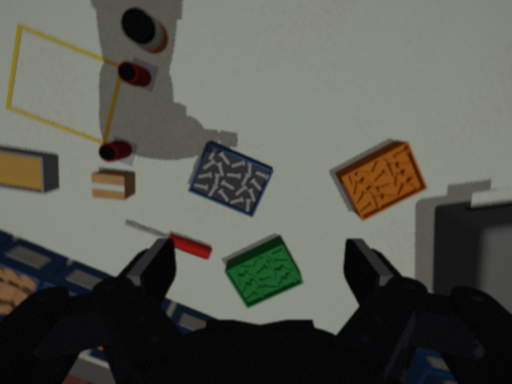

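Emit:
apply_moves(
  plan=[
    [[-1,0,0,0,-10],[-1,0,0,0,-10],[-1,0,0,0,-10],[-1,0,0,0,-10],[-1,0,0,0,-10],[-1,0,0,0,-10],[-1,0,0,0,-8],[-1,-0.03,0,0,0]],
  ],
)

```text
time_s: 3.6
eef_pos: [0.5053, 0.1929, 0.3277]
tool_rot: [-0.111, 2.165, -2.164]
contact_force: [0.1, 0.0, -0.2]
opening: 0.0853
```

Emit:
apply_moves(
  plan=[
    [[-1,0,0,0.04,0],[-1,0,0,0.01,0],[-1,0,0,0,0],[-1,0,0,0,0]],
  ],
)

```text
time_s: 4.1
eef_pos: [0.5121, 0.1433, 0.3266]
tool_rot: [-0.104, 2.17, -2.168]
contact_force: [1.0, -0.3, 0.5]
opening: 0.0855
```

```bash
python3 - <<'E'
from h import *
import pickle
s=manip.state();print(R.from_rotvec(s["tool_rot"]).as_matrix().round(3),s["time_s"],s["qpos"].round(3),s["eef_pos"].round(3))
p=manip.capture("wrist")
cv2.imwrite("pics/w2.png",p["frame"])
D={t:manip.masks_of(p,t) for t in("bin","gate","place")}
for t in D:
  for d in D[t]: print(t,d["confidence"],d["xy"],d["mask"].sum())
pickle.dump((s,p,D),open("w2.pkl","wb"))
E
```

```text
[[-0.995  0.003  0.099]
 [-0.099  0.001 -0.995]
 [-0.003 -1.    -0.001]] 4.1 [ 0.273  0.242  0.326  1.651  0.    -1.397] [0.512 0.143 0.327]
bin 0.76 [295.5, 289.1] 3283
bin 0.58 [168.0, 226.0] 3156
bin 0.57 [250.5, 164.6] 3925
gate 0.67 [244.4, 44.0] 1792
place 0.87 [275.3, 17.4] 565
```

View pics/w2.png

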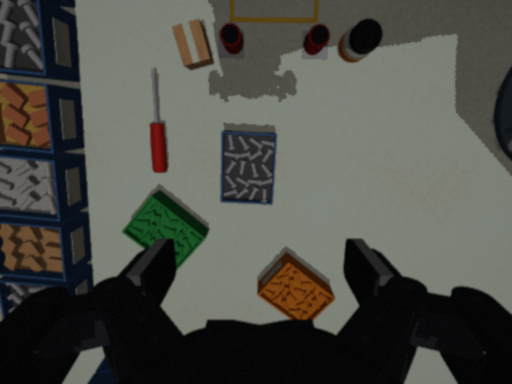

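```bash
cat >> h.py <<'E'
def fitgate(views,g0):
    """views: (p,C). fit gate x,y,yaw"""
    V=[(p,[m.astype(float) for m in postmask(p,gatepts(g0),C)],C) for p,C in views]
    def cost(g):
        c=0;k=0
        for p,ms,C in V:
            for q,m in zip(gatepts(g),ms):
                if m.sum()<60: continue
                uv=proj(p,cyl(q,.032,.055),C)
                c+=np.abs(sil(m.shape,uv)-m).sum()/m.sum();k+=1
        return c/max(k,1)
    g0=np.array(g0,float);sx=np.vstack([g0,g0+[.01,0,0],g0+[0,.01,0],g0+[0,0,.1]])
    for _ in range(2):
        r=minimize(cost,g0,method="Nelder-Mead",options=dict(initial_simplex=sx-sx[0]+g0,xatol=1e-5,fatol=1e-5,maxiter=300));g0=r.x
    return r.x,r.fun
from scipy.optimize import least_squares
def fitplace(views,q0):
    pts=[]
    for p,C in views:
        m=yellow(p);poly=proj(p,box(q0,.21,.18,0)[::2],C)
        reg=sil(m.shape,poly)>0
        v,u=np.nonzero((m>0)&reg)
        pts.append(ray(p,np.c_[u,v],0,C)[:,:2])
    def res(q):
        r=[]
        for X in pts:
            c,s=np.cos(q[2]),np.sin(q[2]);d=X-q[:2]
            lx=abs(c*d[:,0]+s*d[:,1])-.0835;ly=abs(-s*d[:,0]+c*d[:,1])-.0665
            r.append(np.where(np.maximum(lx,ly)>0,np.hypot(np.maximum(lx,0),np.maximum(ly,0)),np.maximum(lx,ly)))
        return np.concatenate(r)
    r=least_squares(res,q0,loss="soft_l1",f_scale=.002);return r.x,np.median(abs(r.fun))
def rel(b,g):
    c,s=np.cos(g[2]),np.sin(g[2]);d=np.array(b[:2])-g[:2]
    return np.round([1e3*(c*d[0]+s*d[1]),1e3*(-s*d[0]+c*d[1]),np.degrees(b[2]-g[2])],1)
def binmask(p,q0,C,grow=.02):
    """blue mask near guess, hull filled"""
    h=cv2.cvtColor(p["frame"],cv2.COLOR_BGR2HSV)
    b=cv2.inRange(h,(100,90,25),(128,255,255))
    reg=sil(b.shape,proj(p,box(q0,.12+grow,.09+grow,.05),C))>0
    b=((b>0)&reg).astype(np.uint8)
    b=cv2.morphologyEx(b,cv2.MORPH_OPEN,np.ones((2,2)))
    k,l,st,_=cv2.connectedComponentsWithStats(b)
    i=1+np.argmax(st[1:,4]);pts=np.argwhere(l==i)[:,::-1].astype(np.int32)
    m=np.zeros(b.shape,np.uint8);cv2.fillConvexPoly(m,cv2.convexHull(pts),1);return m.astype(float)
def show(p,C,b,g,pl,name,crop=None,k=1):
    v=p["frame"].copy();v=cv2.resize(v,None,fx=4,fy=4,interpolation=cv2.INTER_CUBIC)
    d=lambda uv,c:cv2.polylines(v,[np.int32(np.round(uv*4+2))],1,c,2)
    if b is not None:
        X=binmodel(b);d(proj(p,X[[1,3,7,5]],C),(0,255,255));d(proj(p,X[[0,2,6,4]],C),(0,200,0))
    if g is not None:
        for q in gatepts(g):
            X=cyl(q,.032,.055);d(proj(p,X[::2],C),(0,255,0));d(proj(p,X[1::2],C),(255,255,0))
    if pl is not None: d(proj(p,box(pl,.16,.126,0)[[0,2,6,4]],C),(255,0,255))
    if crop: v=v[crop[1]*4:crop[3]*4,crop[0]*4:crop[2]*4]
    f=min(800/v.shape[1],600/v.shape[0]);cv2.imwrite(name,cv2.resize(v,None,fx=f,fy=f,interpolation=cv2.INTER_AREA))
E
python3 - <<'E'
from h import *
import pickle
s,p,D=pickle.load(open("w2.pkl","rb"));C=cam(p,s)
P,D0=pickle.load(open("d0.pkl","rb"))
b0=[.53,.159,-1.51]
mw=D["bin"][2]["mask"].astype(float)
for nm,V in dict(net=[(p,mw,C)],col=[(p,binmask(p,b0,C),C)],side=[(P["side"],binmask(P["side"],b0,None),None)],scene=[(P["scene"],binmask(P["scene"],b0,None),None)]).items():
    b,f=fit(V,binmodel,b0,[.01,.01,.15]);print(nm,b.round(4),np.degrees(b[2]).round(2),round(f,3))
    if nm=="col":B=b
for nm,V in dict(w=[(p,C)],side=[(P["side"],None)],scene=[(P["scene"],None)]).items():
    g,f=fitgate(V,[.51,-.034,-1.48]);print("gate",nm,g.round(4),np.degrees(g[2]).round(2),round(f,3))
    pl,e=fitplace(V,[.52,-.157,-1.48]);print("place",pl.round(4),np.degrees(pl[2]).round(2),e, rel(pl,g))
    if nm=="w":G=g
    if nm=="side":PL=pl;G2=g
print(rel(B,G))
show(p,C,B,G,PL,"pics/f_w.png",(140,0,400,210))
show(P["side"],None,B,G2,PL,"pics/f_s.png",(180,100,340,280))
E
```

```text
net [ 0.5328  0.1611 -1.5177] -86.96 0.051
col [ 0.53    0.159  -1.5096] -86.49 3.858
side [ 0.5405  0.0773 -1.3339] -76.43 1.797
scene [ 0.5361  0.162  -1.5388] -88.17 0.862
gate w [ 0.5111 -0.0386 -1.4716] -84.32 0.137
place [ 0.5223 -0.165  -0.9897] -56.71 0.0003704908045415872 [126.8  -1.4  27.6]
gate side [ 0.5099 -0.0446 -1.4902] -85.38 0.267
place [ 0.52   -0.1608 -1.4834] -84.99 0.0021108136192776045 [116.7   0.7   0.4]
gate scene [ 0.5067 -0.041  -1.47  ] -84.23 0.717
place [ 0.5222 -0.1582 -1.4715] -84.31 0.002453395815656796 [ 1.182e+02  3.600e+00 -1.000e-01]
[-194.8   38.4   -2.2]
```

View pics/f_w.png

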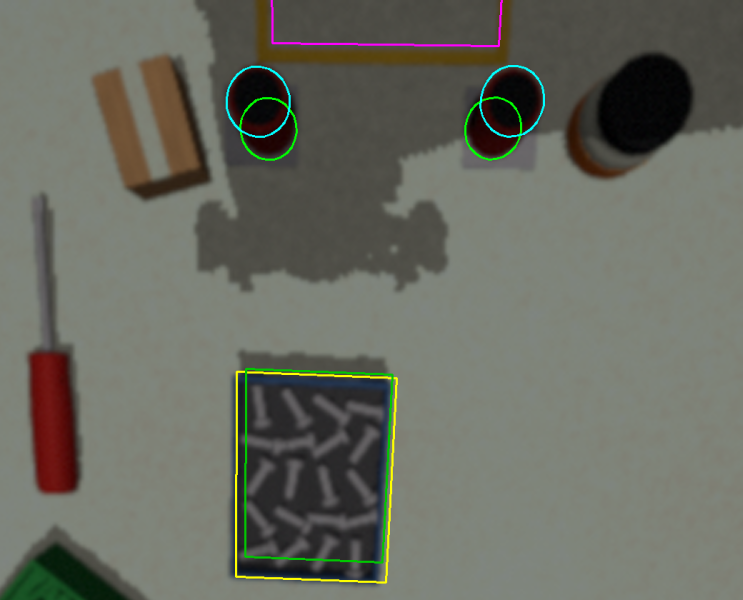

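View pics/f_s.png

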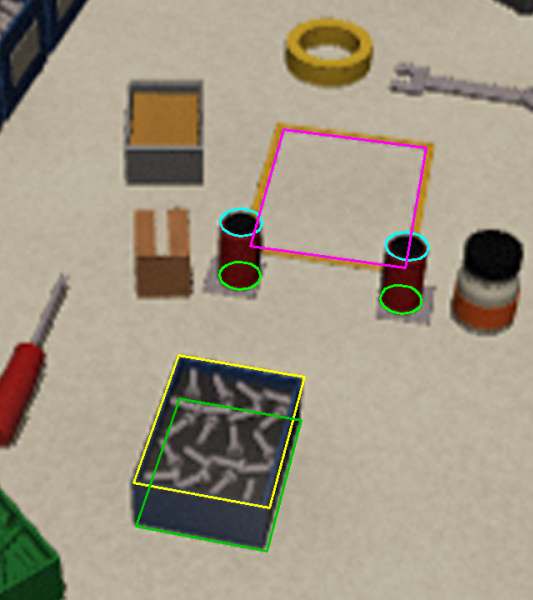

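Emit:
apply_moves(
  plan=[
    [[-1,-0.055,0,-0.008,10],[-1,0,0,0,10],[-1,0,0,0,10],[-1,0,0,0,10],[-1,0,0,0,10],[-1,0,0,0,10],[-1,0,0,0,10],[-1,0,0,0,10]],
  ],
)

```text
time_s: 5.3
eef_pos: [0.5663, 0.161, 0.3241]
tool_rot: [-1.088, -1.378, 1.38]
contact_force: [-0.3, 0.2, 0.2]
opening: 0.0852
```

Emit:
apply_moves(
  plan=[
    [[-1,0,0,0,10],[-1,0,0,0,0],[-1,0,0,0,0]],
  ],
)

```text
time_s: 5.68
eef_pos: [0.566, 0.1621, 0.324]
tool_rot: [-1.179, -1.252, 1.253]
contact_force: [0.3, -0.5, -0.3]
opening: 0.0853
```

```bash
cat >> h.py <<'E'
def tool():
    s=manip.state();M=R.from_rotvec(s["tool_rot"]).as_matrix();return s,M
def go(target,yawz):
    """tool shift to target xyz; twist deg to make tool z point at yawz deg"""
    s,M=tool();d=M.T@(np.array(target)-s["eef_pos"])
    a=np.degrees(np.arctan2(M[1,2],M[0,2]));t=(yawz-a+180)%360-180
    print("t",s["time_s"],"eef",s["eef_pos"].round(4),"zyaw",a.round(2),"shift mm",(d*1e3).round(1),"twist",round(-t,2),"F",s["contact_force"].round(1),"q",s["qpos"].round(2),"tilt",M[2,0].round(3),M[2,2].round(3))
E
python3 - <<'E'
from h import *
go([.6135,.1687,.010],-84.6-90)
E
```

```text
t 5.675 eef [0.566  0.1621 0.324 ] zyaw -176.6 shift mm [  3.7 313.9 -48.3] twist -2.0 F [ 0.3 -0.5 -0.3] q [0.28 0.36 0.48 1.7  0.   0.22] tilt 0.0 0.002
```

Emit:
apply_moves(
  plan=[
    [[-1,0.004,0,-0.048,-2],[-1,0,0.05,0,0],[-1,0,0.06,0,0],[-1,0,0.06,0,0],[-1,0,0.05,0,0],[-1,0,0,0,0]],
  ],
)

```text
time_s: 6.42
eef_pos: [0.6202, 0.1715, 0.1001]
tool_rot: [-1.156, -1.3, 1.289]
contact_force: [0.0, -0.5, 1.3]
opening: 0.0857
```

```bash
python3 - <<'E'
from h import *
go([.6135,.1687,.010],-84.6-90)
s,_=tool();p=manip.capture("wrist");cv2.imwrite("pics/w3.png",p["frame"])
E
```

```text
t 6.425 eef [0.6202 0.1715 0.1001] zyaw -173.38 shift mm [-2.2 90.   7.6] twist 1.22 F [ 0.  -0.5  1.3] q [0.27 0.48 0.1  1.19 0.   0.15] tilt 0.002 -0.007
```

View pics/w3.png

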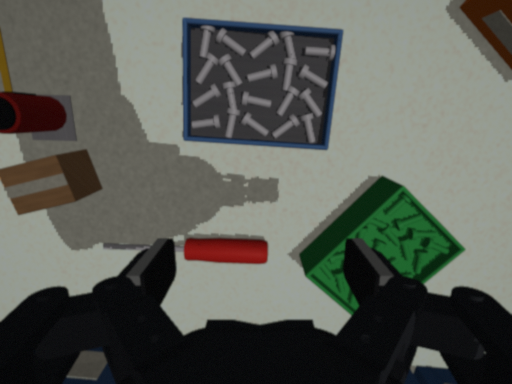

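```bash
python3 - <<'E'
from h import *
s,M=tool();p=manip.capture("wrist");C=cam(p,s)
L=manip.masks_of(p,"bin")
for d in L: print(d["confidence"],d["xy"],d["mask"].sum())
m=min(L,key=lambda d:np.hypot(d["xy"][0]-263,d["xy"][1]-83))["mask"].astype(float)
b,f=fit([(p,m,C)],binmodel,[.5328,.161,-1.518],[.01,.01,.1]);print(b.round(4),np.degrees(b[2]),f)
v=p["frame"].copy()
X=binmodel(b)
for k,c in(([1,3,7,5],(0,255,255)),([0,2,6,4],(0,255,0))):cv2.polylines(v,[np.int32(proj(p,X[k],C))],1,c,1)
for sg in(-1,1):
  for tz,c in ((0,(255,0,0)),(.045,(0,0,255))):
    q=np.array([[sg*x,0,z] for x,z in((.043,-.011),(.057,-.011),(.057,.011),(.043,.011))])
    W=s["eef_pos"]+q@M.T;W[:,2]=tz
    cv2.polylines(v,[np.int32(proj(p,W,C))],1,c,1)
cv2.imwrite("pics/w3b.png",v)
E
```

```text
0.65 [494.7, 21.6] 2061
0.6 [259.4, 78.8] 18533
0.6 [381.6, 236.3] 10141
[ 0.5327  0.1611 -1.5196] -87.06740454963258 0.027650518471026248
```

View pics/w3b.png

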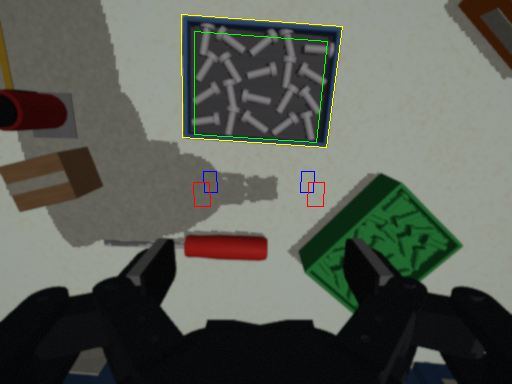

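Emit:
apply_moves(
  plan=[
    [[-1,-0.003,0.03,0,1.2],[-1,0,0.03,0.004,0],[-1,0,0.025,0,0],[-1,0,0.004,0,0]],
  ],
)

```text
time_s: 7.08
eef_pos: [0.6319, 0.1723, 0.0283]
tool_rot: [-1.183, -1.311, 1.254]
contact_force: [-0.1, 0.7, 0.9]
opening: 0.0851
```

```bash
python3 - <<'E'
from h import *
go([.6135,.1687,.010],-84.6-90)
E
```

```text
t 7.075 eef [0.6319 0.1723 0.0283] zyaw -174.55 shift mm [-2.  17.5 19.3] twist 0.05 F [-0.1  0.7  0.9] q [ 0.27  0.52 -0.02  0.99  0.    0.17] tilt 0.007 -0.038
```

Emit:
apply_moves(
  plan=[
    [[-1,0,0,0,0],[-1,-0.002,0.01,0.01,0]],
  ],
)

```text
time_s: 7.32
eef_pos: [0.6265, 0.1706, 0.0229]
tool_rot: [-1.187, -1.318, 1.25]
contact_force: [-0.4, 0.4, -0.6]
opening: 0.0852
```

```bash
python3 - <<'E'
from h import *
go([.6135,.1687,.010],-84.6-90)
E
```

```text
t 7.325 eef [0.6265 0.1706 0.0229] zyaw -174.52 shift mm [-0.8 12.3 13.7] twist 0.08 F [-0.4  0.4 -0.6] q [ 0.27  0.51 -0.05  0.96  0.    0.17] tilt 0.009 -0.046
```

Emit:
apply_moves(
  plan=[
    [[-1,0,-0.04,0,0],[-1,0,-0.04,0,0],[-1,0,0,0,0]],
  ],
)

```text
time_s: 7.7
eef_pos: [0.6243, 0.17, 0.1103]
tool_rot: [-1.19, -1.323, 1.247]
contact_force: [0.7, 0.5, -1.3]
opening: 0.0852
```

```bash
python3 - <<'E'
from h import *
go([.6135,.1687,.010],-84.6-90)
E
```

```text
t 7.7 eef [0.6243 0.17   0.1103] zyaw -174.48 shift mm [-1.2 99.6 16. ] twist 0.12 F [ 0.7  0.5 -1.3] q [0.27 0.44 0.07 1.15 0.   0.17] tilt 0.01 -0.051
```

Emit:
apply_moves(
  plan=[
    [[-1,0,0.006,0,0],[-1,0,0.006,0,0],[-1,0,0.006,0,0],[-1,0,0.006,0,0]],
  ],
)

```text
time_s: 8.2
eef_pos: [0.6254, 0.1703, 0.0847]
tool_rot: [-1.19, -1.323, 1.247]
contact_force: [-0.3, 0.5, 0.5]
opening: 0.0851
```

```bash
python3 - <<'E'
from h import *
go([.6135,.1687,.010],-84.6-90)
E
```

```text
t 8.2 eef [0.6254 0.1703 0.0847] zyaw -174.47 shift mm [-1.2 73.9 15.8] twist 0.13 F [-0.3  0.5  0.5] q [0.27 0.46 0.03 1.09 0.   0.17] tilt 0.01 -0.051
```

Emit:
apply_moves(
  plan=[
    [[-1,0,-0.05,0,0]],
  ],
)

```text
time_s: 8.32
eef_pos: [0.6198, 0.1687, 0.1297]
tool_rot: [-1.185, -1.315, 1.253]
contact_force: [0.9, 0.6, 0.7]
opening: 0.0853
```

```bash
python3 - <<'E'
from h import *
go([.6135,.1687,.010],-84.6-90)
E
```

```text
t 8.325 eef [0.6198 0.1687 0.1297] zyaw -174.47 shift mm [ -0.4 119.3  11.2] twist 0.13 F [0.9 0.6 0.7] q [0.27 0.43 0.1  1.2  0.   0.17] tilt 0.008 -0.041
```

Emit:
apply_moves(
  plan=[
    [[-1,0,0.04,0,0]],
  ],
)

```text
time_s: 8.45
eef_pos: [0.6258, 0.1704, 0.0953]
tool_rot: [-1.191, -1.324, 1.246]
contact_force: [0.4, 0.8, -0.8]
opening: 0.0852
```

```bash
python3 - <<'E'
from h import *
go([.6135,.1687,.010],-84.6-90)
E
```

```text
t 8.45 eef [0.6258 0.1704 0.0953] zyaw -174.47 shift mm [-1.3 84.5 16.8] twist 0.13 F [ 0.4  0.8 -0.8] q [0.27 0.45 0.04 1.11 0.   0.17] tilt 0.01 -0.052
```

Emit:
apply_moves(
  plan=[
    [[-1,0,0,-0.03,0]],
  ],
)

```text
time_s: 8.57
eef_pos: [0.6494, 0.1719, 0.0912]
tool_rot: [-1.183, -1.314, 1.254]
contact_force: [0.4, -0.2, 1.0]
opening: 0.0852
```

```bash
python3 - <<'E'
from h import *
go([.6135,.1687,.010],-84.6-90)
E
```

```text
t 8.575 eef [0.6494 0.1719 0.0912] zyaw -174.44 shift mm [-0.3 79.7 39.3] twist 0.16 F [ 0.4 -0.2  1. ] q [0.26 0.5  0.12 1.15 0.   0.16] tilt 0.008 -0.04
```

Emit:
apply_moves(
  plan=[
    [[-1,0,0,0.03,0]],
  ],
)

```text
time_s: 8.7
eef_pos: [0.6228, 0.1694, 0.0886]
tool_rot: [-1.185, -1.316, 1.253]
contact_force: [-1.0, -0.1, 1.2]
opening: 0.0854
```

```bash
python3 - <<'E'
from h import *
go([.6135,.1687,.010],-84.6-90)
E
```

```text
t 8.7 eef [0.6228 0.1694 0.0886] zyaw -174.48 shift mm [-0.4 78.2 12.6] twist 0.12 F [-1.  -0.1  1.2] q [0.27 0.46 0.04 1.11 0.   0.17] tilt 0.008 -0.042
```

Emit:
apply_moves(
  plan=[
    [[-1,0,-0.05,0,0],[-1,0,-0.05,0,0],[-1,0,0,-0.03,0],[-1,0,0,0.015,0],[-1,0,0,0.015,0],[-1,0,0,-0.03,0],[-1,0,0,0.015,0],[-1,0,0,0.015,0]],
  ],
)

```text
time_s: 9.7
eef_pos: [0.6109, 0.1662, 0.1778]
tool_rot: [-1.171, -1.295, 1.268]
contact_force: [-1.0, 0.5, -0.5]
opening: 0.0851
```

```bash
python3 - <<'E'
from h import *
go([.6135,.1687,.010],-84.6-90)
E
```

```text
t 9.7 eef [0.6109 0.1662 0.1778] zyaw -174.46 shift mm [  1.6 167.8   0. ] twist 0.14 F [-1.   0.5 -0.5] q [0.27 0.42 0.21 1.34 0.   0.17] tilt 0.004 -0.017
```

Emit:
apply_moves(
  plan=[
    [[-1,0,-0.05,0,0],[-1,0,-0.05,0,0],[-1,0,0.012,0,0],[-1,0,0.015,0,0],[-1,0,0.015,0,0],[-1,0,0.015,0,0],[-1,0,0.015,0,0],[-1,0,0.015,0,0]],
  ],
)

```text
time_s: 10.7
eef_pos: [0.6038, 0.1644, 0.1767]
tool_rot: [-1.16, -1.279, 1.28]
contact_force: [0.5, -0.1, -0.0]
opening: 0.0854
```

```bash
python3 - <<'E'
from h import *
go([.6135,.1687,.010],-84.6-90)
E
```

```text
t 10.7 eef [0.6038 0.1644 0.1767] zyaw -174.45 shift mm [  3.2 166.7 -10.3] twist 0.15 F [ 0.5 -0.1 -0. ] q [0.27 0.42 0.21 1.36 0.   0.17] tilt 0.001 0.002
```

Emit:
apply_moves(
  plan=[
    [[-1,0,0.015,0,0],[-1,0,0.015,0,0],[-1,0,0.015,0,0],[-1,0,0.015,0,0],[-1,0,0.015,0,0],[-1,0,0.015,0,0],[-1,0,0.015,0,0],[-1,0,0.01,0,0]],
  ],
)

```text
time_s: 11.7
eef_pos: [0.5903, 0.1608, 0.0384]
tool_rot: [-1.145, -1.258, 1.296]
contact_force: [-0.2, -0.1, 0.6]
opening: 0.0853
```

```bash
python3 - <<'E'
from h import *
go([.6135,.1687,.010],-84.6-90)
E
```

```text
t 11.7 eef [0.5903 0.1608 0.0384] zyaw -174.45 shift mm [  5.7  27.7 -24.6] twist 0.15 F [-0.2 -0.1  0.6] q [ 0.27  0.49 -0.04  1.07  0.    0.17] tilt -0.004 0.027
```

Emit:
apply_moves(
  plan=[
    [[-1,0.003,0,-0.012,0],[-1,0.003,0,-0.012,0],[-1,0,0.014,0,0],[-1,0,0.012,0,0]],
  ],
)

```text
time_s: 12.2
eef_pos: [0.6148, 0.1697, 0.0095]
tool_rot: [-1.146, -1.258, 1.296]
contact_force: [1.3, -0.3, -0.5]
opening: 0.0851
```

```bash
python3 - <<'E'
from h import *
go([.6135,.1687,.010],-84.6-90)
E
```

```text
t 12.2 eef [0.6148 0.1697 0.0095] zyaw -174.45 shift mm [-0.8 -0.4  1.4] twist 0.15 F [ 1.3 -0.3 -0.5] q [ 0.27  0.56 -0.    1.04  0.    0.17] tilt -0.003 0.027
```

Emit:
apply_moves(
  plan=[
    [[-1,0,0,0.008,0],[-1,0,0,0.008,0],[-1,0,0,0.008,0],[-1,0,0,0.008,0],[-1,0,0,0.008,0],[-1,0,0,0.006,0],[-1,0,0,0.004,0],[-1,0,0,0,0]],
  ],
)

```text
time_s: 13.2
eef_pos: [0.5602, 0.1642, 0.0113]
tool_rot: [-1.145, -1.257, 1.297]
contact_force: [-0.5, 0.4, 0.8]
opening: 0.0855
```

```bash
cat > meas.py <<'E'
from h import *
import sys
def meas(b0,name,g0=[.511,-.039,-1.474]):
    s,M=tool();p=manip.capture("wrist");C=cam(p,s)
    L=manip.masks_of(p,"bin");u0=proj(p,binmodel(b0),C).mean(0)
    d=min(L,key=lambda d:np.hypot(*(d["xy"]-u0)));m=d["mask"].astype(float)
    b,f=fit([(p,m,C)],binmodel,b0,[.008,.008,.08]);print("bin w",b.round(4),np.degrees(b[2]).round(2),"res",round(f,3),d["confidence"],d["xy"],"rel gate0",rel(b,g0))
    cv2.imwrite(name.replace(".png","_raw.png"),p["frame"]);show(p,C,b,g0,None,name)
    return b
def meas_side(b0,name,g0=[.511,-.039,-1.474],cams=("side","scene")):
    for n in cams:
        p=manip.capture(n);L=manip.masks_of(p,"bin");u0=proj(p,binmodel(b0)).mean(0)
        if not L: print(n,"none");continue
        d=min(L,key=lambda d:np.hypot(*(d["xy"]-u0)));m=d["mask"].astype(float)
        b,f=fit([(p,m,None)],binmodel,b0,[.008,.008,.08]);print("bin",n,b.round(4),np.degrees(b[2]).round(2),"res",round(f,3),"rel",rel(b,g0))
        cv2.imwrite(name.replace(".png","_"+n+".png"),cv2.resize(p["frame"],None,fx=1.5,fy=1.5))
E
python3 - <<'E'
from meas import *
go([.56,.165,.010],-84.6-90)
meas([.525,.161,-1.5],"pics/a1.png");meas_side([.525,.161,-1.5],"pics/a1.png",cams=("side",))
E
```

```text
t 13.2 eef [0.5602 0.1642 0.0113] zyaw -174.44 shift mm [0.8 1.3 0.1] twist 0.16 F [-0.5  0.4  0.8] q [ 0.28  0.47 -0.15  0.97  0.    0.19] tilt -0.004 0.027
bin w [ 0.5324  0.161  -1.5217] -87.19 res 0.051 0.92 [258.1, 173.4] rel gate0 [-197.    40.7   -2.7]
bin side [ 0.5308  0.1607 -1.4987] -85.87 res 0.163 rel [-196.9   39.    -1.4]
```

View pics/a1.png

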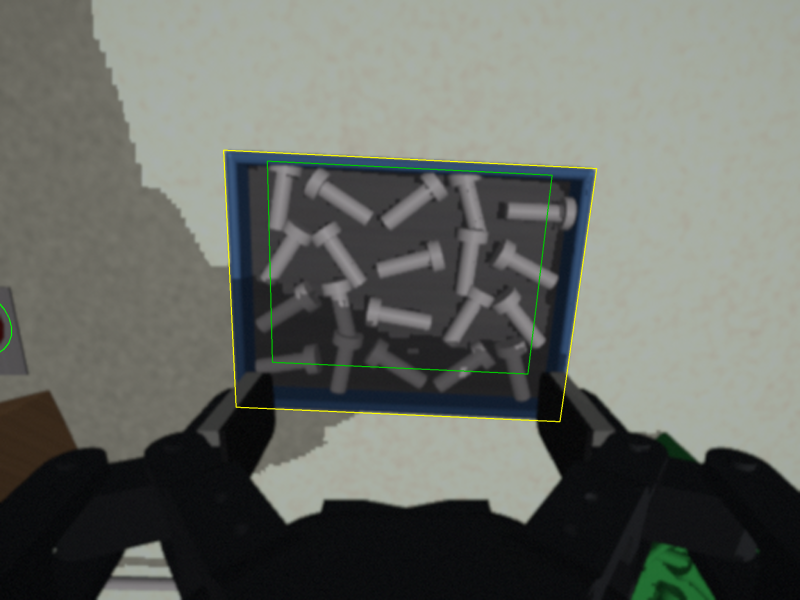

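View pics/a1_side.png

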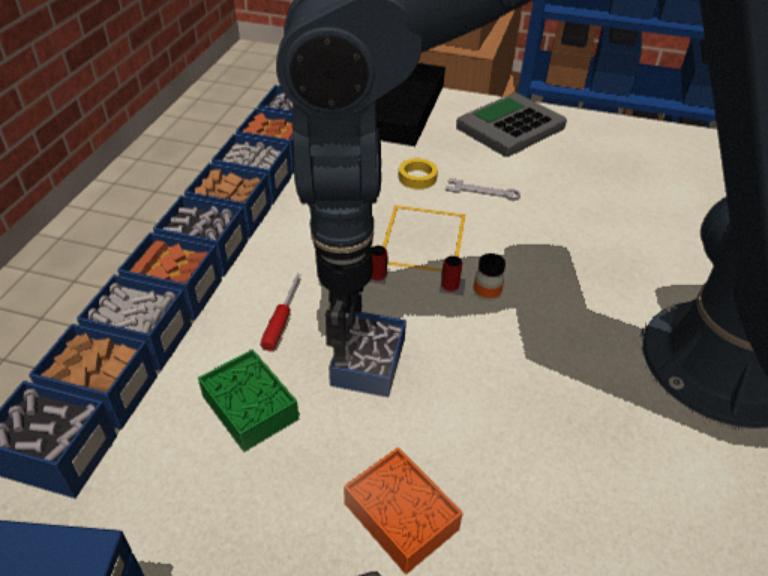

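```bash
python3 - <<'E'
import cv2
v=cv2.imread("pics/a1_side.png")[260:420,290:450];cv2.imwrite("pics/z1.png",cv2.resize(v,None,fx=3.7,fy=3.7,interpolation=2))
from h import *
p=manip.capture("scene");cv2.imwrite("pics/z2.png",cv2.resize(p["frame"][120:260,220:380],None,fx=4,fy=4,interpolation=2))
s,M=tool()
for n in("scene",):
    for X in([.057,0,0],[-.057,0,0],[0,0,0]): print(n,proj(p,s["eef_pos"]+M@np.array(X)))
E
```

```text
scene [[325.59078555 207.67670783]]
scene [[284.11526361 205.88065915]]
scene [[304.81857323 206.77719161]]
```

View pics/z1.png

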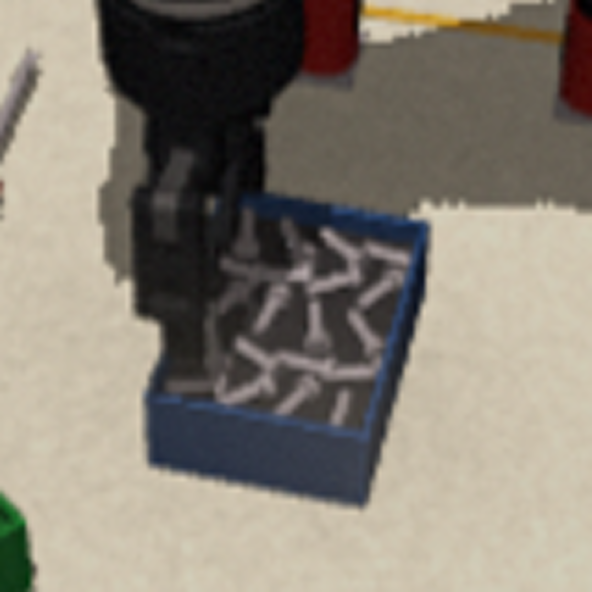

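View pics/z2.png

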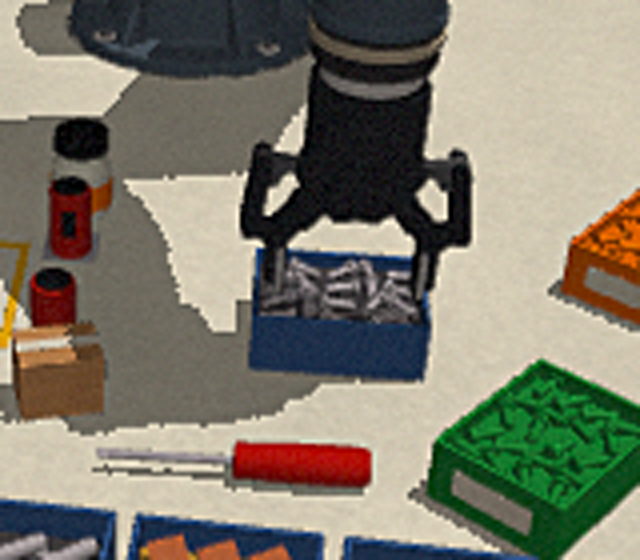

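```bash
python3 - <<'E'
from h import *
import pickle
s,M=tool()
p=manip.capture("scene");q=manip.capture("side");w=manip.capture("wrist");C=cam(w,s)
for y in(0,-.013,-.03,-.05):
    for x in(.043,.057): print(y,x,proj(p,s["eef_pos"]+M@np.array([x,y,0])).round(0),proj(q,s["eef_pos"]+M@np.array([x,y,0])).round(0),proj(w,s["eef_pos"]+M@np.array([x,y,.011]),C).round(0))
cv2.imwrite("pics/z3.png",cv2.resize(w["frame"][200:330,300:440],None,fx=5,fy=4.5,interpolation=2))
E
```

```text
0 0.043 [[320. 207.]] [[228. 251.]] [[324. 203.]]
0 0.057 [[326. 208.]] [[227. 256.]] [[344. 202.]]
-0.013 0.043 [[321. 204.]] [[228. 247.]] [[328. 209.]]
-0.013 0.057 [[326. 204.]] [[227. 252.]] [[350. 209.]]
-0.03 0.043 [[322. 199.]] [[228. 242.]] [[335. 218.]]
-0.03 0.057 [[327. 199.]] [[226. 247.]] [[360. 218.]]
-0.05 0.043 [[323. 193.]] [[227. 236.]] [[346. 232.]]
-0.05 0.057 [[328. 193.]] [[226. 241.]] [[374. 232.]]
```

View pics/z3.png

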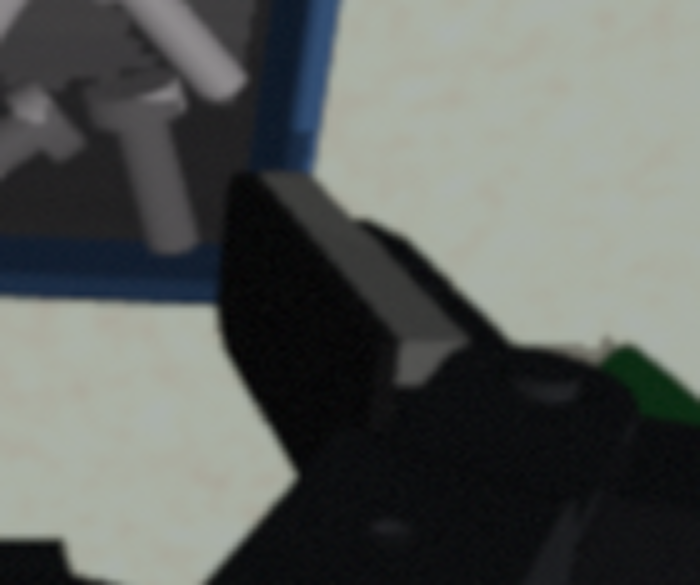

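Emit:
apply_moves(
  plan=[
    [[-1,0,0,-0.012,0],[-1,0,0,-0.012,0],[-1,0,0,-0.012,0],[-1,0,0,-0.012,0],[-1,0,0,-0.008,0],[-1,0,0,0,0]],
  ],
)

```text
time_s: 14.35
eef_pos: [0.6214, 0.17, 0.0089]
tool_rot: [-1.146, -1.257, 1.296]
contact_force: [-0.2, -1.0, -0.2]
opening: 0.0853
```

Emit:
apply_moves(
  plan=[
    [[-1,0,0.006,0,0],[-1,0,0.006,0,0],[-1,0,0.005,0,0],[-1,0,0,0,0]],
  ],
)

```text
time_s: 14.85
eef_pos: [0.6194, 0.1697, -0.0096]
tool_rot: [-1.144, -1.256, 1.297]
contact_force: [0.1, 0.9, -0.5]
opening: 0.0857
```

```bash
python3 - <<'E'
from h import *
go([.6135,.1687,-.03],-84.6-90)
p=manip.capture("scene");cv2.imwrite("pics/z4.png",cv2.resize(p["frame"][120:260,220:380],None,fx=4,fy=4,interpolation=2))
E
```

```text
t 14.85 eef [ 0.6194  0.1697 -0.0096] zyaw -174.46 shift mm [-0.4 20.5  5.4] twist 0.14 F [ 0.1  0.9 -0.5] q [ 0.27  0.58 -0.01  1.01  0.    0.17] tilt -0.004 0.029
```

View pics/z4.png

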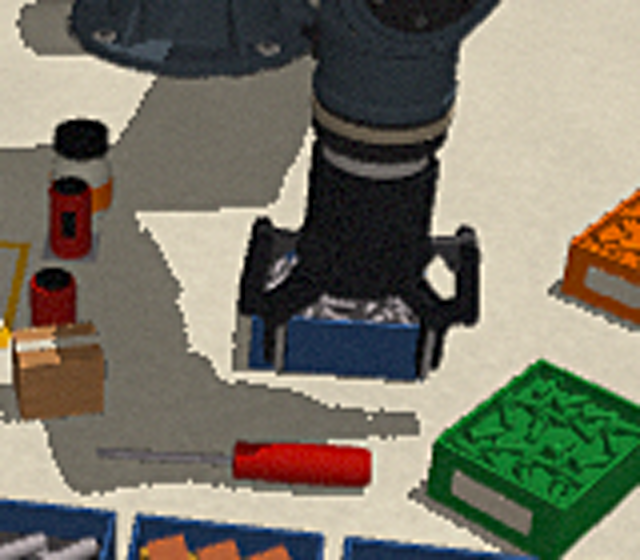

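Emit:
apply_moves(
  plan=[
    [[-1,0,0.005,0,0],[-1,0,0.005,0,0],[-1,0,0.005,0,0]],
  ],
)

```text
time_s: 15.28
eef_pos: [0.6196, 0.1698, -0.0246]
tool_rot: [-1.145, -1.258, 1.296]
contact_force: [-0.2, -0.1, -0.5]
opening: 0.0857
```

Emit:
apply_moves(
  plan=[
    [[-1,0,0.004,0,0],[-1,0,0.003,0,0]],
  ],
)

```text
time_s: 15.52
eef_pos: [0.6192, 0.1697, -0.0324]
tool_rot: [-1.145, -1.257, 1.297]
contact_force: [0.3, 0.7, -0.7]
opening: 0.0852
```

```bash
python3 - <<'E'
from h import *
go([.6135,.1687,-.03],-84.6-90)
p=manip.capture("scene");cv2.imwrite("pics/z5.png",cv2.resize(p["frame"][120:260,220:380],None,fx=4,fy=4,interpolation=2))
s,M=tool();p=manip.capture("wrist");cv2.imwrite("pics/z5w.png",p["frame"])
E
```

```text
t 15.525 eef [ 0.6192  0.1697 -0.0324] zyaw -174.45 shift mm [-0.5 -2.3  5.9] twist 0.15 F [ 0.3  0.7 -0.7] q [ 0.27  0.6  -0.04  0.96  0.    0.17] tilt -0.004 0.028
```

View pics/z5.png

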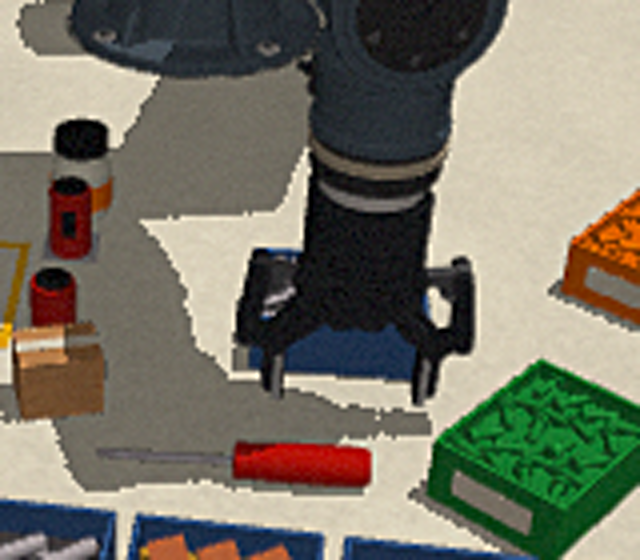

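View pics/z5w.png

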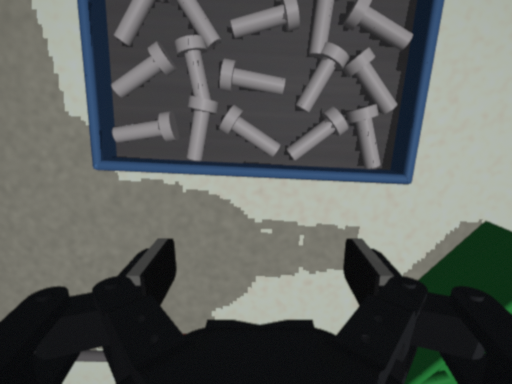

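Emit:
apply_moves(
  plan=[
    [[-1,0,0.005,0.004,0],[-1,0,0,0.008,0],[-1,0,0,0.008,0],[-1,0,0,0.008,0],[-1,0,0,0.006,0],[-1,0,0,0.006,0],[-1,0,0,0.006,0],[-1,0,0,0.004,0]],
  ],
)

```text
time_s: 16.62
eef_pos: [0.5672, 0.1649, -0.0355]
tool_rot: [-1.147, -1.26, 1.295]
contact_force: [3.4, -0.6, -2.1]
opening: 0.0856
```

```bash
python3 - <<'E'
from meas import *
go([.6135,.1687,-.037],-84.6-90)
meas([.525,.161,-1.5],"pics/a2.png")
E
```

```text
t 16.625 eef [ 0.5672  0.1649 -0.0355] zyaw -174.45 shift mm [ -0.7   0.3 -46.4] twist 0.15 F [ 3.4 -0.6 -2.1] q [ 0.28  0.53 -0.19  0.87  0.    0.19] tilt -0.003 0.025
bin w [ 0.5142  0.1582 -1.4722] -84.35 res 0.011 0.84 [257.3, 124.7] rel gate0 [-1.959e+02  2.230e+01  1.000e-01]
```

View pics/a2.png

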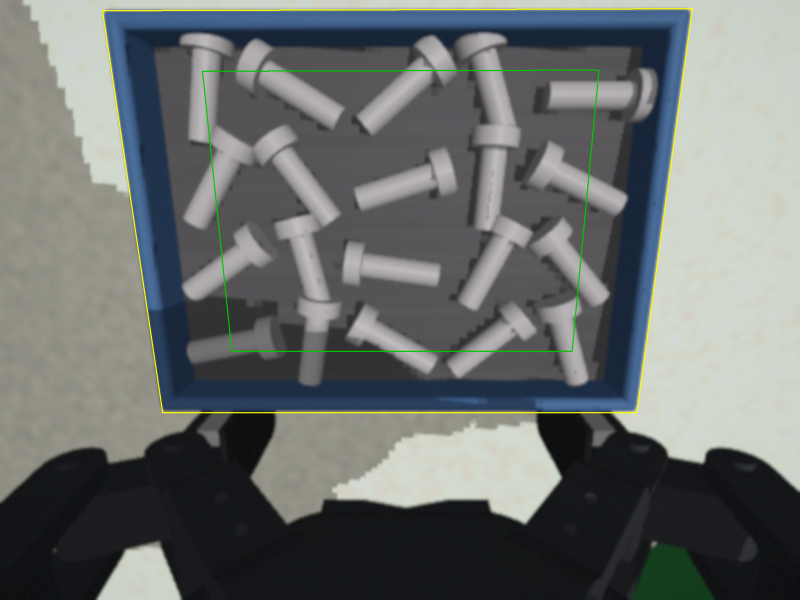

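Emit:
apply_moves(
  plan=[
    [[-1,0,0,0.006,0],[-1,0,0,0.006,0],[-1,0,0,0.005,0],[-1,0,0,0.003,0],[-1,0,0,0,0],[-1,0,0,-0.008,0],[-1,0,0,-0.012,0],[-1,0,0,-0.012,0]],
  ],
)

```text
time_s: 17.73
eef_pos: [0.5786, 0.1659, -0.0359]
tool_rot: [-1.146, -1.258, 1.296]
contact_force: [-0.3, 0.3, -0.1]
opening: 0.0856
```

Emit:
apply_moves(
  plan=[
    [[-1,0,-0.012,-0.008,0],[-1,0,-0.05,0,0],[-1,0,-0.06,0,-10],[-1,0,-0.06,0,-10],[-1,0,-0.06,0,-10],[-1,0,-0.05,0,-10],[-1,0,0,0,-10],[-1,0,0,0,-10]],
  ],
)

```text
time_s: 18.73
eef_pos: [0.6011, 0.1685, 0.2644]
tool_rot: [-0.375, -1.984, 2.006]
contact_force: [0.8, 0.0, -0.3]
opening: 0.0856
```

Emit:
apply_moves(
  plan=[
    [[-1,0,0,0,-10],[-1,0,0,0,-10],[-1,0,0,0,-10],[-1,0,0,0,0],[-1,0,0,0,0]],
  ],
)

```text
time_s: 19.35
eef_pos: [0.6042, 0.1685, 0.2645]
tool_rot: [-0.18, 2.156, -2.164]
contact_force: [-0.2, -0.5, 1.1]
opening: 0.0854
```

```bash
python3 - <<'E'
from meas import *
go([.50,.12,.3],-84.6)
s,M=tool();p=manip.capture("wrist");C=cam(p,s)
cv2.imwrite("pics/w5.png",p["frame"])
E
```

```text
t 19.35 eef [0.6042 0.1685 0.2645] zyaw -81.93 shift mm [110.8 -32.6  33.4] twist 2.67 F [-0.2 -0.5  1.1] q [ 0.27  0.44  0.46  1.62  0.   -1.44] tilt 0.026 0.002
```

View pics/w5.png

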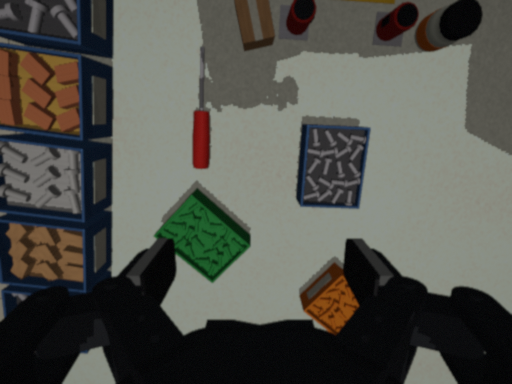

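Emit:
apply_moves(
  plan=[
    [[-1,0.055,-0.02,0.015,0.9],[-1,0.05,-0.02,0.03,0.9],[-1,0,-0.02,0.04,0.9],[-1,0,0,0.025,0],[-1,0,0,0,0],[-1,0,0,0,0]],
  ],
)

```text
time_s: 20.15
eef_pos: [0.5108, 0.0433, 0.3274]
tool_rot: [-0.119, 2.188, -2.2]
contact_force: [-0.1, -0.5, -1.0]
opening: 0.0857
```

```bash
python3 - <<'E'
from meas import *
go([.50,.05,.33],-84.6)
s,M=tool();p=manip.capture("wrist");C=cam(p,s)
b=meas([.494,.157,-1.473],"pics/a3.png")
g,f=fitgate([(p,C)],[.511,-.039,-1.474]);print("gate",g.round(4),np.degrees(g[2]).round(2),f)
pl,e=fitplace([(p,C)],[.522,-.158,-1.474]);print("place",pl.round(4),np.degrees(pl[2]).round(2),e,rel(pl,g))
print("bin rel",rel(b,g),"bin rel place",rel(b,pl))
show(p,C,b,g,pl,"pics/a3b.png")
import pickle;pickle.dump((s,p),open("w5.pkl","wb"))
E
```

```text
t 20.15 eef [0.5108 0.0433 0.3274] zyaw -85.44 shift mm [10.3 -2.4 -7.6] twist -0.84 F [-0.1 -0.5 -1. ] q [ 0.09  0.24  0.32  1.68 -0.   -1.56] tilt 0.029 0.004
bin w [ 0.4377  0.389  -1.4565] -83.45 res 2.905 0.58 [281.3, 311.7] rel gate0 [-433.1  -31.6    1. ]
gate [ 0.5114 -0.0407 -1.4824] -84.93 0.2039539733539229
place [ 0.5219 -0.1563 -1.4716] -84.31 0.0014162540503041 [116.1   0.2   0.6]
bin rel [-434.6  -35.4    1.5] bin rel place [-551.   -29.7    0.9]
```

View pics/a3b.png

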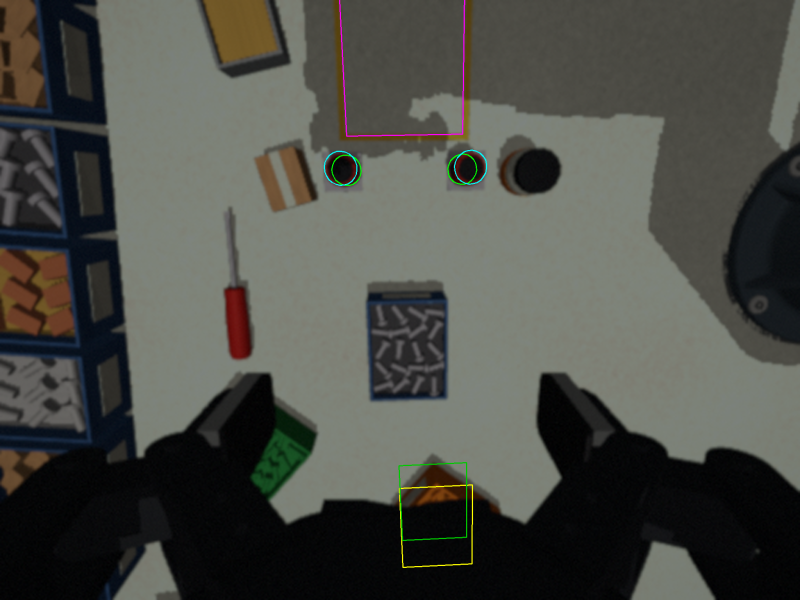

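```bash
python3 - <<'E'
from meas import *
s,M=tool();p=manip.capture("wrist");C=cam(p,s)
for d in manip.masks_of(p,"bin"): print(d["confidence"],d["xy"],d["mask"].sum())
f=p["frame"];print(f[185:262:6,262].tolist());print(f[220,225:295:4].tolist())
cv2.imwrite("pics/a4.png",cv2.resize(f[160:270,190:330],None,fx=5,fy=5,interpolation=0))
E
```

```text
0.83 [278.3, 312.8] 868
0.61 [262.8, 217.9] 3503
[[67, 73, 74], [45, 31, 22], [89, 87, 89], [42, 41, 41], [48, 46, 48], [82, 81, 83], [44, 42, 43], [42, 40, 41], [57, 54, 56], [57, 56, 58], [49, 48, 49], [33, 28, 26], [118, 128, 123]]
[[116, 127, 126], [119, 130, 127], [119, 130, 125], [47, 35, 29], [40, 40, 41], [91, 89, 92], [59, 57, 58], [60, 59, 60], [69, 68, 70], [41, 41, 41], [93, 92, 94], [41, 40, 41], [77, 74, 75], [53, 52, 54], [42, 41, 42], [83, 67, 54], [122, 132, 127], [122, 132, 127]]
```

View pics/a4.png

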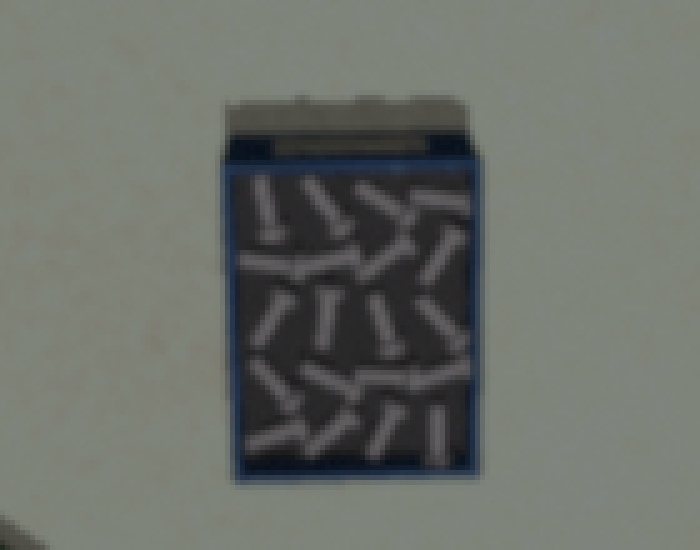

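```bash
python3 - <<'E'
from meas import *
b=None
s,M=tool();p=manip.capture("wrist");C=cam(p,s)
L=manip.masks_of(p,"bin")
for d in L: print(d["confidence"],d["xy"])
L=[d for d in L if abs(d["xy"][1]-218)<12]
if L:
    b,f=fit([(p,L[0]["mask"].astype(float),C)],binmodel,[.494,.157,-1.473],[.008,.008,.08]);print("bin",b.round(4),np.degrees(b[2]),f)
for pad in(3,6):
    import h
    ms=postmask(p,gatepts([.511,-.039,-1.474]),C,pad)
    print([m.sum() for m in ms])
g,f=fitgate([(p,C)],[.511,-.039,-1.474]);print("gate",g.round(4),np.degrees(g[2]).round(2),f)
G=manip.masks_of(p,"gate");print([(d["confidence"],d["xy"],d["mask"].sum()) for d in G])
pl,e=fitplace([(p,C)],[.522,-.158,-1.474]);print("place",pl.round(4),np.degrees(pl[2]).round(2),rel(pl,g))
print(rel(b,g),rel(b,pl))
show(p,C,b,g,pl,"pics/a5.png",(200,60,320,270))
show(p,C,None,g,None,"pics/a6.png",(190,75,330,135))
E
```

```text
0.95 [277.0, 310.1]
0.74 [182.5, 288.3]
0.62 [259.3, 218.2]
bin [ 0.493   0.1557 -1.4812] -84.8647961468734 0.0340554458201517
[np.int64(367), np.int64(410)]
[np.int64(367), np.int64(410)]
gate [ 0.5113 -0.0409 -1.4771] -84.63 0.21521879809277336
[(0.85, [230.9, 106.7], np.int64(1265)), (0.66, [156.7, 25.0], np.int64(2239)), (0.4, [182.9, 110.0], np.int64(1184))]
place [ 0.5216 -0.1567 -1.4754] -84.53 [ 1.163e+02 -6.000e-01  1.000e-01]
[-197.5    0.2   -0.2] [-3.138e+02  1.300e+00 -3.000e-01]
```

View pics/a5.png

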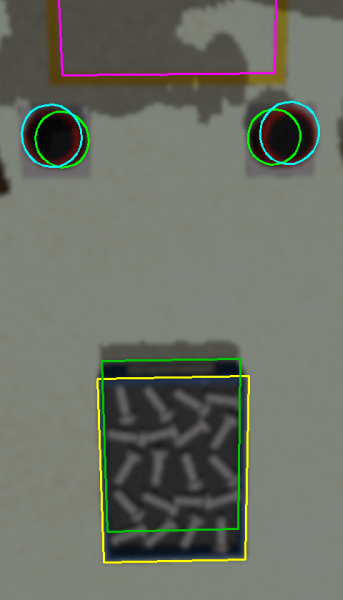

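View pics/a6.png

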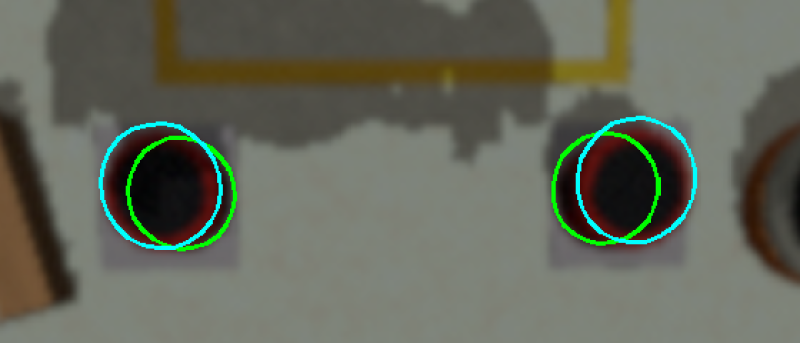

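Emit:
apply_moves(
  plan=[
    [[0,0.004,0,-0.026,-0.8],[0,0.003,0,-0.026,0],[0,0,0,-0.026,0],[0,0,0,-0.026,0],[0,0,0,-0.026,0],[0,0,0,-0.026,0],[0,0,0,-0.026,0],[0,0,0,-0.02,0]],
  ],
)

```text
time_s: 21.55
eef_pos: [0.484, 0.2501, 0.3259]
tool_rot: [-0.136, 2.18, -2.193]
contact_force: [0.3, -0.5, -0.2]
opening: 0.0426
```

Emit:
apply_moves(
  plan=[
    [[0,0,0.05,0,0],[0,0,0.05,0,0],[0,0,0.05,0,0],[0,0,0.05,0,0],[0,0,0,0,0]],
  ],
)

```text
time_s: 22.18
eef_pos: [0.4786, 0.2519, 0.1211]
tool_rot: [-0.136, 2.179, -2.19]
contact_force: [-0.5, 0.3, 0.8]
opening: 0.043
```

```bash
python3 - <<'E'
from meas import *
go([.4843,.2478,-.016],-84.65)
s,M=tool();p=manip.capture("wrist");cv2.imwrite("pics/b1.png",p["frame"]);print(s["opening"])
E
```

```text
t 22.175 eef [0.4786 0.2519 0.1211] zyaw -84.42 shift mm [ -9.  136.9   4.1] twist 0.23 F [-0.5  0.3  0.8] q [ 0.48  0.32 -0.09  1.19  0.01 -1.19] tilt 0.027 0.004
0.04298284039606601
```

View pics/b1.png

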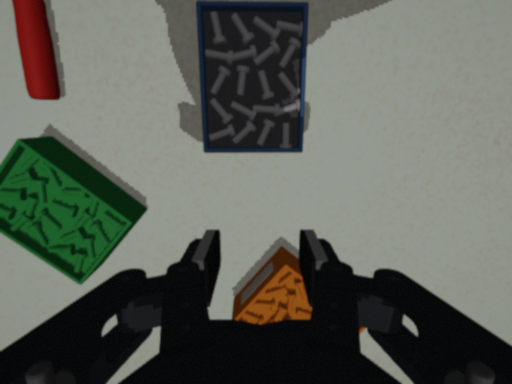

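```bash
python3 - <<'E'
from meas import *
s,M=tool();p=manip.capture("wrist");C=cam(p,s)
print("orange corner",ray(p,[[282,240],[236,290]],.045,C).round(4))
b=meas([.493,.1557,-1.48],"pics/b2.png",[.5113,-.0409,-1.4771])
X=s["eef_pos"]+M@np.array([[0,-.043,0]]).T[:,0];print("tip mid",X)
# gate-frame coords of the tip mid
print(rel([X[0],X[1],np.arctan2(M[1,2],M[0,2])],[.5113,-.0409,-1.4771]))
E
```

```text
orange corner [[0.4521 0.3012 0.045 ]
 [0.4936 0.3619 0.045 ]]
bin w [ 0.4927  0.1546 -1.4755] -84.54 res 0.025 0.65 [258.1, 70.3] rel gate0 [-1.964e+02 -3.000e-01  1.000e-01]
tip mid [0.48121679 0.25287127 0.16650364]
[-2.953e+02 -2.500e+00  2.000e-01]
```

Emit:
apply_moves(
  plan=[
    [[0,-0.002,0.02,0,0.2],[0,-0.002,0.025,0,0],[0,-0.002,0.025,0,0],[0,0,0.025,0,0],[0,0,0.02,0,0],[0,0,0.012,0,0],[0,0,0.005,0,0],[0,0,0,0,0]],
  ],
)

```text
time_s: 23.38
eef_pos: [0.5005, 0.2612, 0.0068]
tool_rot: [-0.092, 2.182, -2.158]
contact_force: [0.2, -0.0, -0.3]
opening: 0.0429
```

```bash
cat >> meas.py <<'E'
G=[.5113,-.0409,-1.4771]
def tip():
    s,M=tool();X=s["eef_pos"]+M@np.array([0,-.043,0])
    print("t",s["time_s"],"tip z",X[2].round(4),"tip rel gate (u,lat,yaw)",rel([X[0],X[1],np.arctan2(M[1,2],M[0,2])],G),"F",s["contact_force"].round(1),"tilt x,z",M[2,0].round(3),M[2,2].round(3),"open",round(s["opening"],4))
E
python3 - <<'E'
from meas import *
tip();go([.4843,.2478,-.016],-84.65)
p=manip.capture("scene");cv2.imwrite("pics/b3.png",cv2.resize(p["frame"][90:260,200:400],None,fx=4,fy=3.5,interpolation=2))
meas([.493,.1557,-1.48],"pics/b4.png",G)
E
```

```text
t 23.375 tip z 0.0498 tip rel gate (u,lat,yaw) [-301.3   17.1   -0. ] F [ 0.2 -0.  -0.3] tilt x,z -0.008 -0.011 open 0.0429
t 23.375 eef [0.5005 0.2612 0.0068] zyaw -84.67 shift mm [17.5 22.6 12.1] twist -0.02 F [ 0.2 -0.  -0.3] q [ 0.48  0.42 -0.25  0.88  0.01 -1.19] tilt -0.008 -0.011
bin w [ 0.4928  0.1549 -1.473 ] -84.4 res 0.018 0.77 [300.7, 79.5] rel gate0 [-1.967e+02 -1.000e-01  2.000e-01]
```

View pics/b3.png

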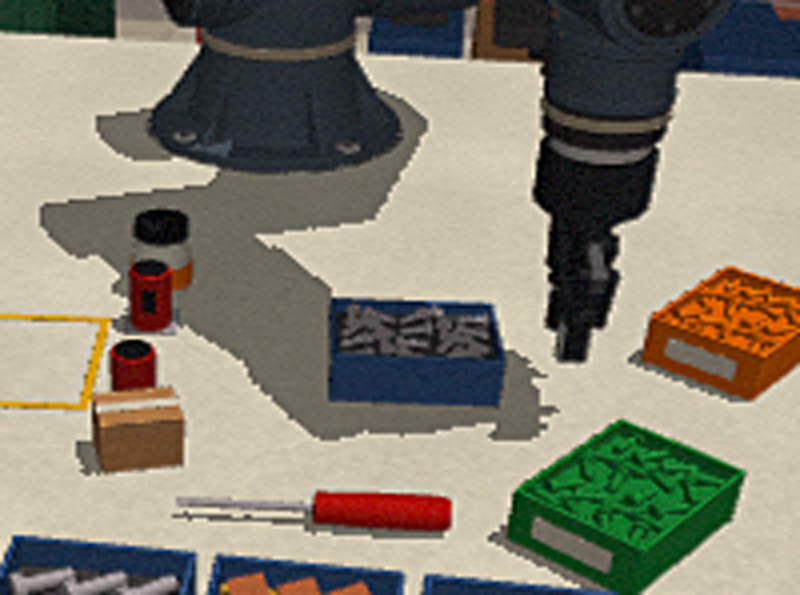

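View pics/b4.png

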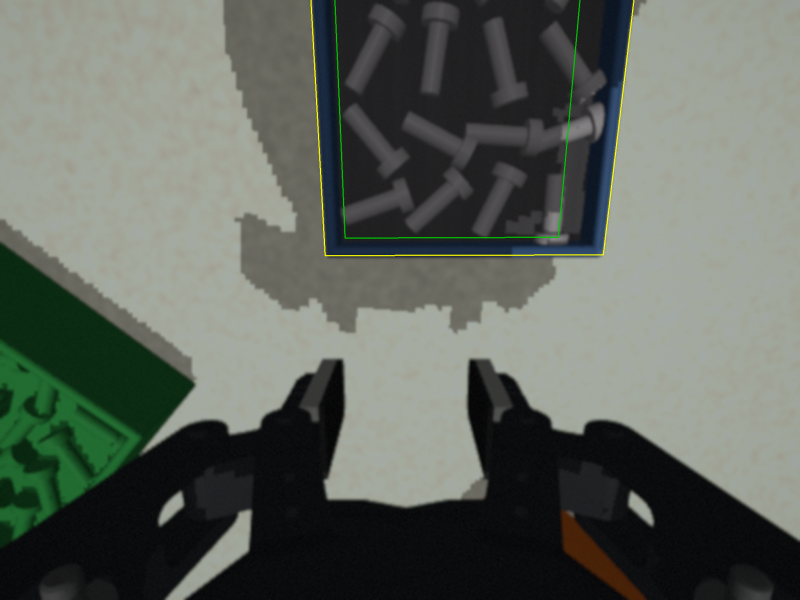

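Emit:
apply_moves(
  plan=[
    [[0,0.006,0.004,0,0],[0,0.006,0.005,0,0],[0,0.005,0.005,0,0],[0,0,0.005,0,0],[0,0,0.002,0,0],[0,0,0,0,0]],
  ],
)

```text
time_s: 24.28
eef_pos: [0.4822, 0.2598, -0.0153]
tool_rot: [-0.092, 2.182, -2.157]
contact_force: [-0.4, 0.4, 0.5]
opening: 0.0426
```

```bash
python3 - <<'E'
from meas import *
tip()
E
```

```text
t 24.275 tip z 0.0277 tip rel gate (u,lat,yaw) [-301.6   -1.2   -0. ] F [-0.4  0.4  0.5] tilt x,z -0.009 -0.011 open 0.0426
```

Emit:
apply_moves(
  plan=[
    [[0,-0.001,0,0.01,0],[0,0,0,0.01,0],[0,0,0,0.01,0],[0,0,0,0.008,0],[0,0,0,0.008,0],[0,0,0,0.01,0],[0,0,0,0.01,0],[0,0,0,0.01,0]],
  ],
)

```text
time_s: 25.28
eef_pos: [0.4918, 0.1807, -0.0155]
tool_rot: [-0.091, 2.184, -2.153]
contact_force: [-0.3, 4.8, 0.7]
opening: 0.0427
```

```bash
python3 - <<'E'
from meas import *
tip();meas([.495,.120,-1.48],"pics/c1.png",G)
E
```

```text
t 25.275 tip z 0.0275 tip rel gate (u,lat,yaw) [-221.8    0.9    0. ] F [-0.3  4.8  0.7] tilt x,z -0.011 -0.014 open 0.0427
bin w [ 0.4975  0.1085 -1.4734] -84.42 res 0.015 0.68 [265.0, 111.2] rel gate0 [-150.     0.2    0.2]
```

View pics/c1.png

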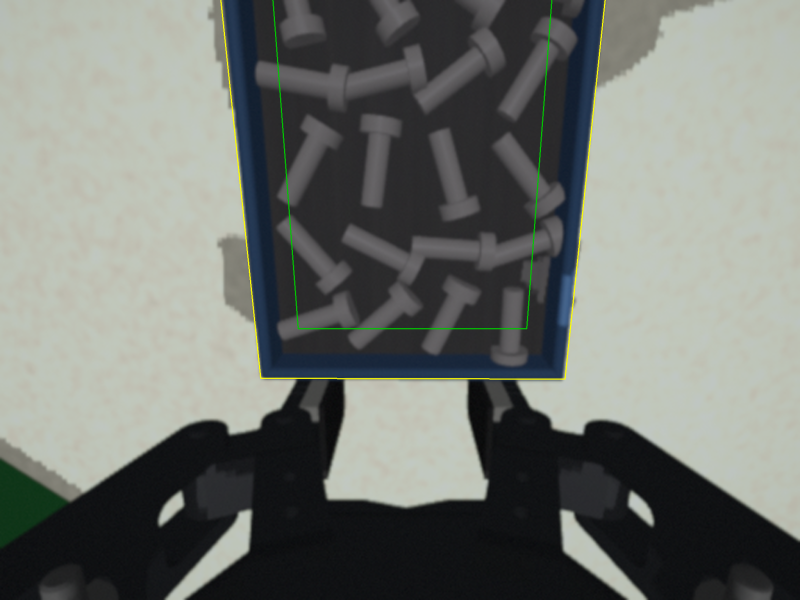

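Emit:
apply_moves(
  plan=[
    [[0,0,0,0.01,0],[0,0,0,0.01,0],[0,0,0,0.01,0],[0,0,0,0.01,0],[0,0,0,0.01,0],[0,0,0,0.006,0]],
  ],
)

```text
time_s: 26.12
eef_pos: [0.4977, 0.1226, -0.0157]
tool_rot: [-0.091, 2.186, -2.15]
contact_force: [-0.1, 5.4, 2.6]
opening: 0.0426
```

```bash
python3 - <<'E'
from meas import *
tip();meas([.503,.054,-1.476],"pics/c2.png",G);meas_side([.503,.054,-1.476],"pics/c2.png",G)
p=manip.capture("side")
s=cv2.resize(p["frame"][130:280,180:360],None,fx=4.4,fy=4,interpolation=2);cv2.imwrite("pics/c2z.png",s)
E
```

```text
t 26.125 tip z 0.0273 tip rel gate (u,lat,yaw) [-1.634e+02  1.200e+00  1.000e-01] F [-0.1  5.4  2.6] tilt x,z -0.012 -0.016 open 0.0426
bin w [ 0.5035  0.0503 -1.4778] -84.67 res 0.014 0.58 [264.6, 112.8] rel gate0 [-91.5   0.7  -0. ]
bin side [ 0.4963  0.0464 -1.3771] -78.9 res 3.192 rel [-88.3  -6.7   5.7]
bin scene [ 0.5023  0.0501 -1.504 ] -86.17 res 0.123 rel [-91.4  -0.4  -1.5]
```

View pics/c2.png

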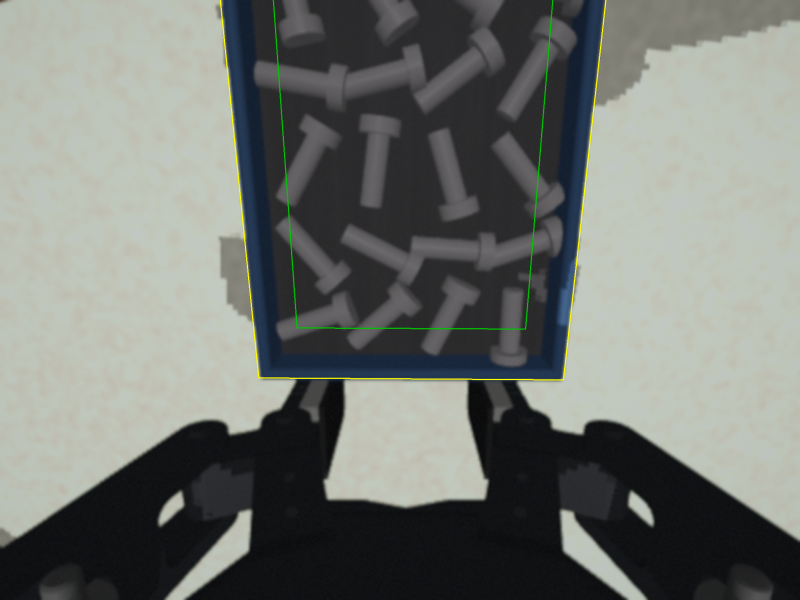

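View pics/c2z.png

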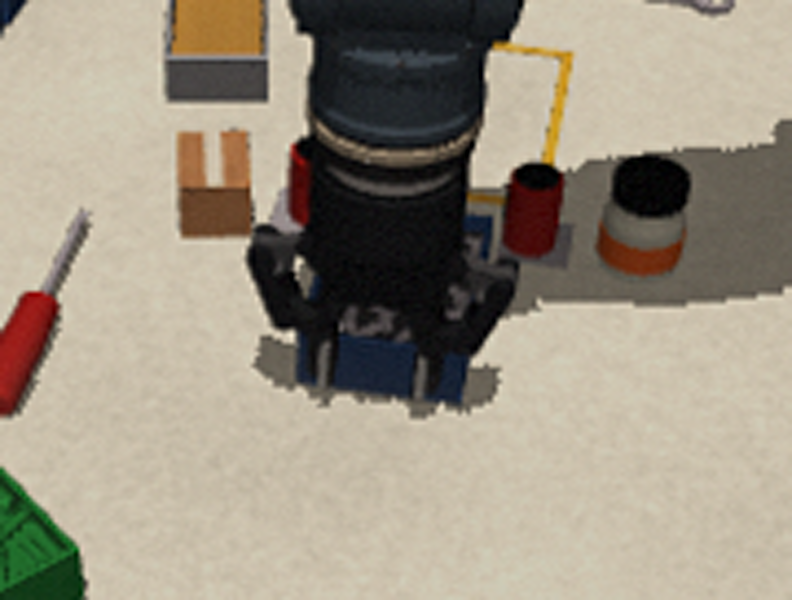

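View pics/c2_scene.png

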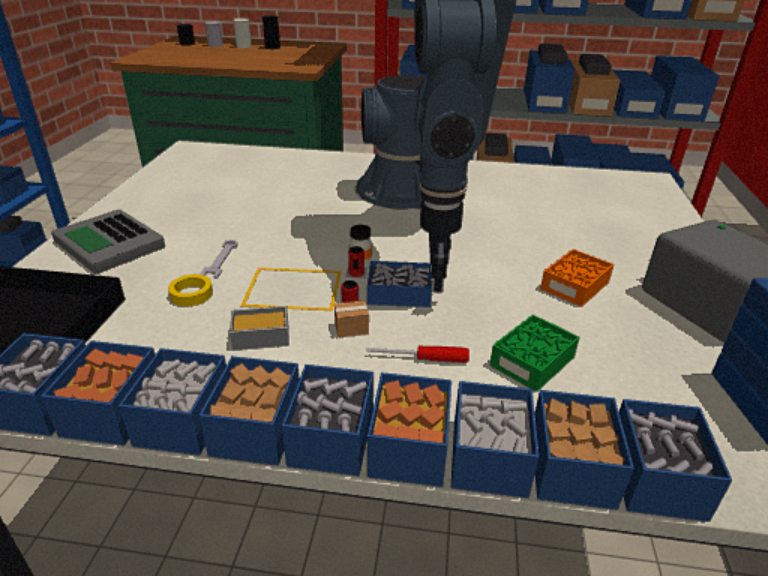

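Emit:
apply_moves(
  plan=[
    [[0,0.0002,0,0.006,0],[0,0.0002,0,0.006,0],[0,0.0002,0,0.006,0],[0,0,0,0.006,0]],
  ],
)

```text
time_s: 26.98
eef_pos: [0.4995, 0.0998, -0.016]
tool_rot: [-0.093, 2.187, -2.146]
contact_force: [-0.2, 4.8, 2.0]
opening: 0.0428
```

Emit:
apply_moves(
  plan=[
    [[0,0,0,0.006,0],[0,0,0,0.006,0],[0,0,0,0.006,0],[0,0,0,0.006,0]],
  ],
)

```text
time_s: 27.48
eef_pos: [0.5021, 0.0749, -0.0159]
tool_rot: [-0.093, 2.189, -2.143]
contact_force: [-0.1, 4.8, 2.2]
opening: 0.0426
```

```bash
python3 - <<'E'
from meas import *
tip();meas([.507,.0,-1.476],"pics/c3.png",G)
p=manip.capture("side")
s=cv2.resize(p["frame"][110:260,180:360],None,fx=4.4,fy=4,interpolation=2);cv2.imwrite("pics/c3z.png",s)
p=manip.capture("scene")
s=cv2.resize(p["frame"][130:240,180:340],None,fx=4.4,fy=4.4,interpolation=2);cv2.imwrite("pics/c3y.png",s)
E
```

```text
t 27.475 tip z 0.0271 tip rel gate (u,lat,yaw) [-115.3    1.1    0.2] F [-0.1  4.8  2.2] tilt x,z -0.013 -0.021 open 0.0426
bin w [ 0.5081  0.0025 -1.4774] -84.65 res 0.011 0.58 [264.0, 114.7] rel gate0 [-43.5   0.9  -0. ]
```

View pics/c3z.png

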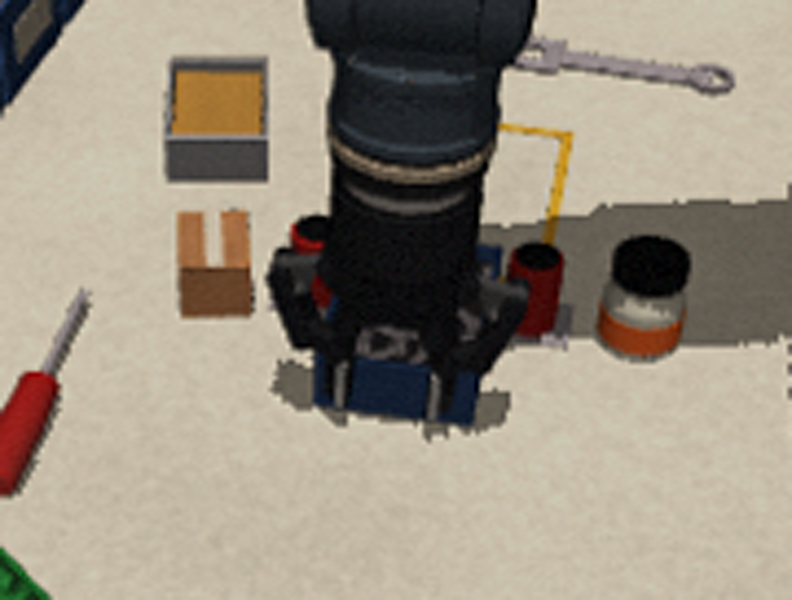

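View pics/c3y.png

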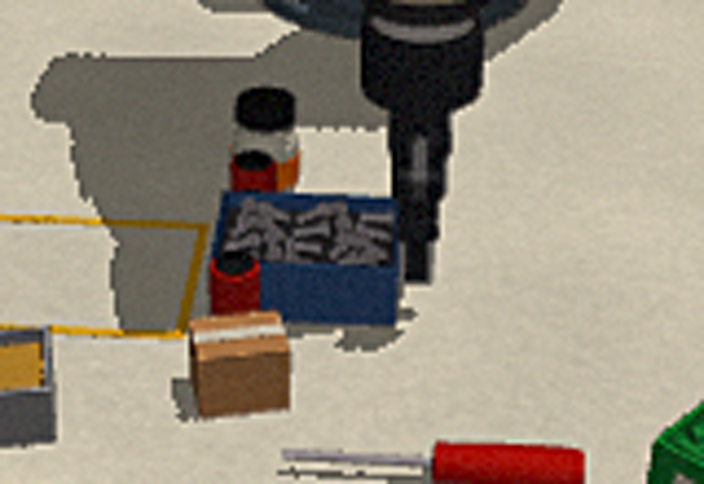

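View pics/c3.png

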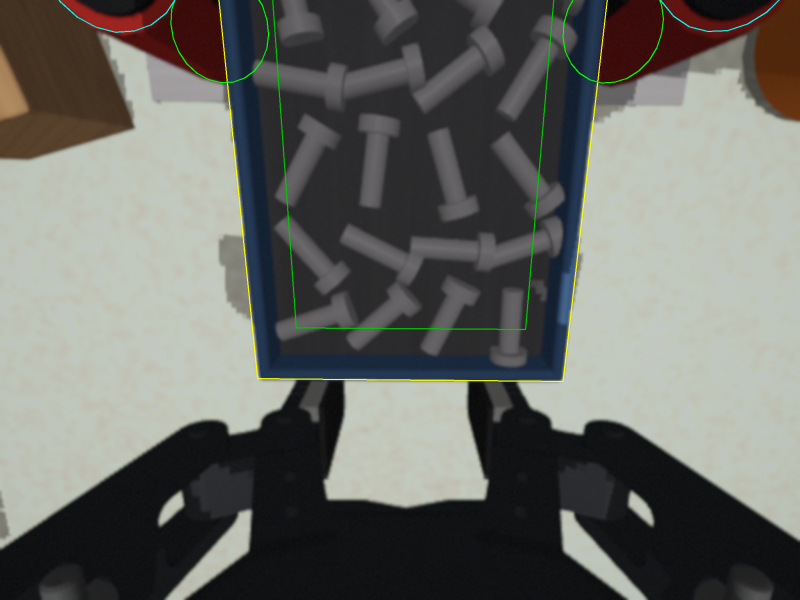

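Emit:
apply_moves(
  plan=[
    [[0,0,0,-0.004,0],[0,0.001,-0.006,0,0],[0,0,0,0.004,0],[0,0,0,0.006,0],[0,0,0,0.006,0],[0,0,0,0.006,0]],
  ],
)

```text
time_s: 28.42
eef_pos: [0.5022, 0.0563, -0.0101]
tool_rot: [-0.094, 2.188, -2.143]
contact_force: [-0.8, 5.0, 2.2]
opening: 0.0427
```

Emit:
apply_moves(
  plan=[
    [[0,0,0,0.006,0],[0,0,0,0.006,0],[0,0,0,0.006,0],[0,0,0,0.006,0]],
  ],
)

```text
time_s: 28.92
eef_pos: [0.5051, 0.032, -0.0101]
tool_rot: [-0.093, 2.192, -2.139]
contact_force: [-1.2, 6.3, 3.3]
opening: 0.0429
```

```bash
python3 - <<'E'
from meas import *
tip();meas([.512,-.035,-1.476],"pics/c4.png",G)
p=manip.capture("side")
s=cv2.resize(p["frame"][110:260,180:360],None,fx=4.4,fy=4,interpolation=2);cv2.imwrite("pics/c4z.png",s)
E
```

```text
t 28.925 tip z 0.0329 tip rel gate (u,lat,yaw) [-72.1   0.1   0.3] F [-1.2  6.3  3.3] tilt x,z -0.013 -0.024 open 0.0429
bin w [ 0.513  -0.0404 -1.4747] -84.5 res 0.012 0.68 [261.2, 111.7] rel gate0 [-0.4  1.8  0.1]
```

View pics/c4z.png

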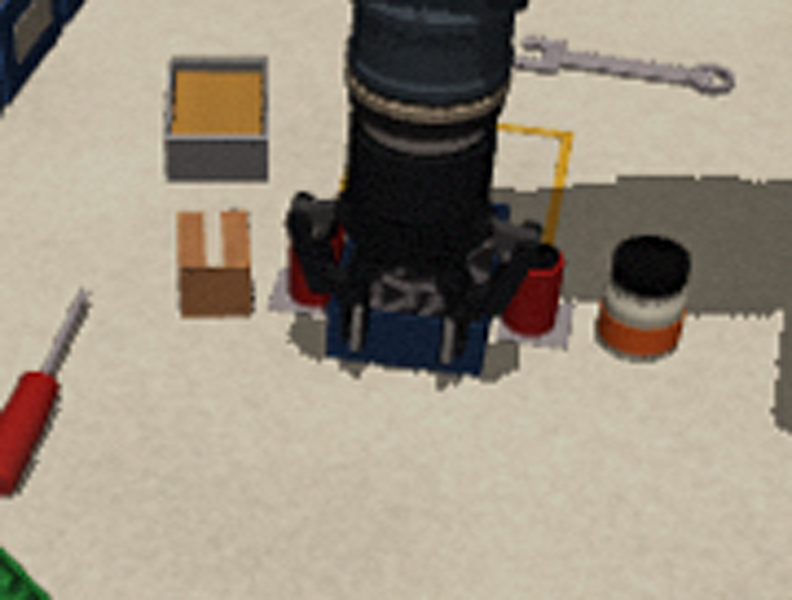

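View pics/c4.png

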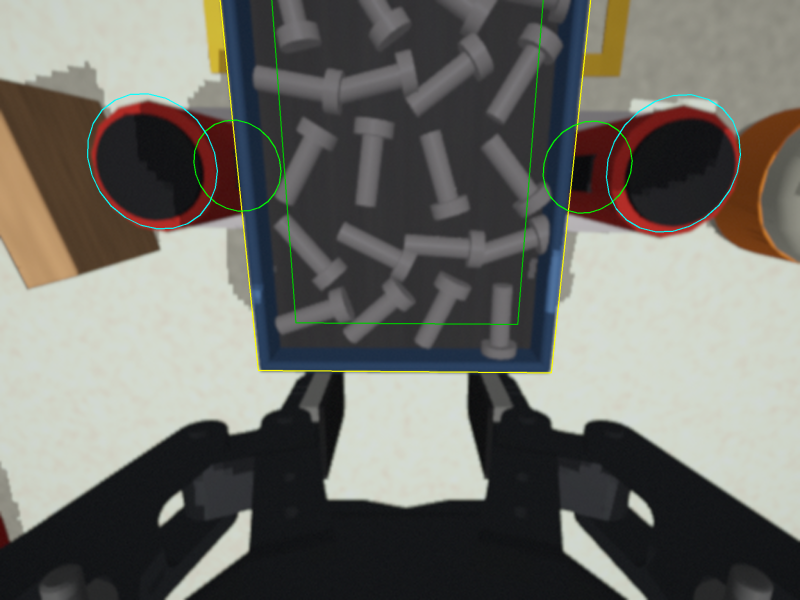

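```bash
python3 - <<'E'
from meas import *
s,M=tool();p=manip.capture("wrist");C=cam(p,s)
f=p["frame"];h=cv2.cvtColor(f,cv2.COLOR_BGR2HSV)
# top discs: red+black near cap
out=[]
for q in gatepts(G):
    uv=proj(p,[[q[0],q[1],.055]],C)[0]
    red=(cv2.inRange(h,(0,110,60),(9,255,255))|cv2.inRange(h,(170,110,60),(180,255,255)))>0
    yy,xx=np.mgrid[:384,:512];near=np.hypot(xx-uv[0],yy-uv[1])<60
    blk=(h[...,2]<60)&(np.hypot(xx-uv[0],yy-uv[1])<34)
    k,l,st,ce=cv2.connectedComponentsWithStats(blk.astype(np.uint8))
    i=1+np.argmax(st[1:,4]);print(uv.round(1),"black cap",ce[i].round(1),st[i]);w=ray(p,ce[i],.055,C)[0];print(w.round(4));out.append(w[:2])
c=(out[0]+out[1])/2;d=out[0]-out[1];print("mid",c,"dist",np.hypot(*d),"yaw",np.degrees(np.arctan2(d[1],d[0]))-90, rel([*c,0],G))
pl,e=fitplace([(p,C)],[.5216,-.1567,-1.4754]);print(pl,rel(pl,G))
cv2.imwrite("pics/c5.png",cv2.resize(f[50:165,40:490],None,fx=1.75,fy=1.75,interpolation=2))
E
```

```text
[ 96.9 106.2] black cap [ 95.6 107.9] [  63   75   67   66 3350]
[ 0.5756 -0.0342  0.055 ]
[429.4 107.2] black cap [432. 110.] [ 399   78   65   64 3161]
[ 0.4463 -0.046   0.055 ]
mid [ 0.51095305 -0.04009126] dist 0.12977102351638503 yaw -84.79796824514115 [-0.8 -0.3 84.6]
[ 0.52222615 -0.1558385  -1.46546825] [1.155e+02 1.000e-01 7.000e-01]
```

View pics/c5.png

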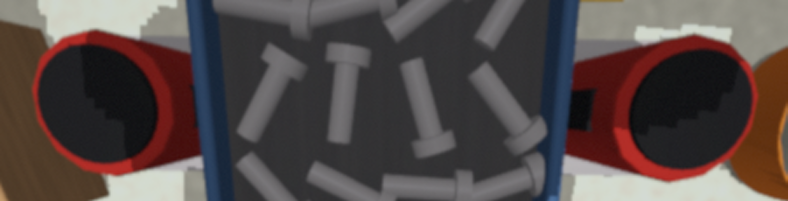

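Emit:
apply_moves(
  plan=[
    [[0,0.0004,0,0.005,0.4],[0,0.0004,0,0.005,0.3],[0,0.0004,0,0.005,0],[0,0.0004,0,0.005,0]],
  ],
)

```text
time_s: 29.62
eef_pos: [0.5058, 0.0125, -0.0103]
tool_rot: [-0.08, 2.2, -2.142]
contact_force: [0.2, 5.6, 2.4]
opening: 0.0424
```

```bash
python3 - <<'E'
from meas import *
tip();meas([.515,-.06,-1.476],"pics/c6.png",G);s=manip.state();print(s["moment"].round(2))
E
```

```text
t 29.625 tip z 0.0326 tip rel gate (u,lat,yaw) [-52.6  -1.1  -0.4] F [0.2 5.6 2.4] tilt x,z -0.014 -0.026 open 0.0424
bin w [ 0.5131 -0.0599 -1.488 ] -85.26 res 0.011 0.69 [259.0, 109.7] rel gate0 [19.1  0.  -0.6]
[ 0.42 -0.07  0.05]
```

View pics/c6.png

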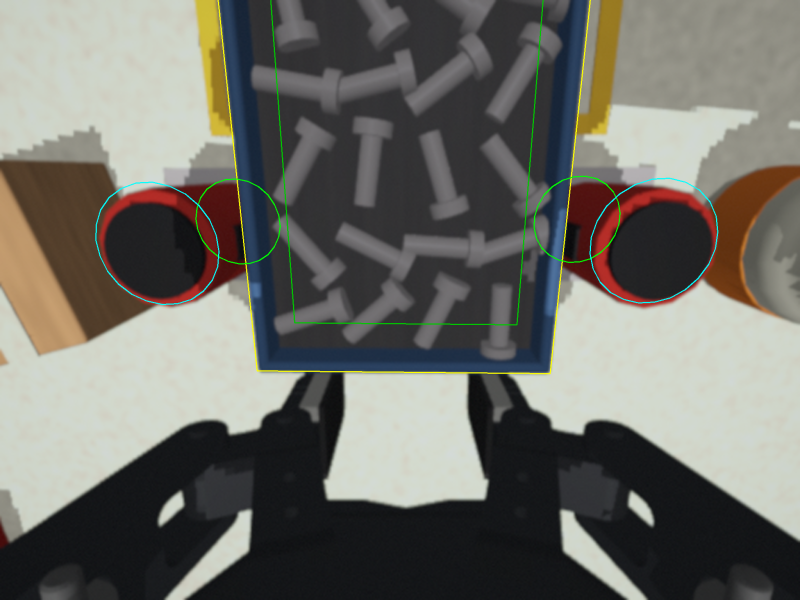

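Emit:
apply_moves(
  plan=[
    [[0,0,0,0.005,-0.3],[0,0,0,0.005,-0.2],[0,0,0,0.005,0],[0,0,0,0.005,0]],
  ],
)

```text
time_s: 30.22
eef_pos: [0.5074, -0.0058, -0.0104]
tool_rot: [-0.09, 2.198, -2.133]
contact_force: [-1.8, 6.6, 3.5]
opening: 0.0427
```

```bash
python3 - <<'E'
from meas import *
tip();meas([.516,-.08,-1.476],"pics/c7.png",G)
for n,c in(("side",(180,110,360,260)),("scene",(160,120,320,240))):
    p=manip.capture(n);v=p["frame"][c[1]:c[3],c[0]:c[2]];cv2.imwrite(f"pics/c7{n}.png",cv2.resize(v,None,fx=4.4,fy=4.4,interpolation=2)[:600])
E
```

```text
t 30.225 tip z 0.0326 tip rel gate (u,lat,yaw) [-34.   -1.2   0.1] F [-1.8  6.6  3.5] tilt x,z -0.014 -0.029 open 0.0427
bin w [ 0.5155 -0.0785 -1.473 ] -84.39 res 0.012 0.89 [259.8, 110.2] rel gate0 [37.8  0.7  0.2]
```

View pics/c7side.png

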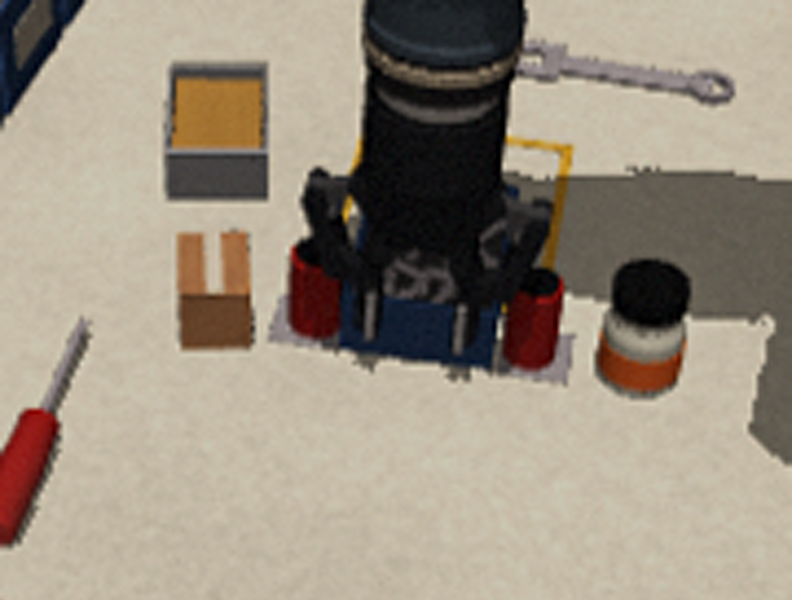

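View pics/c7scene.png

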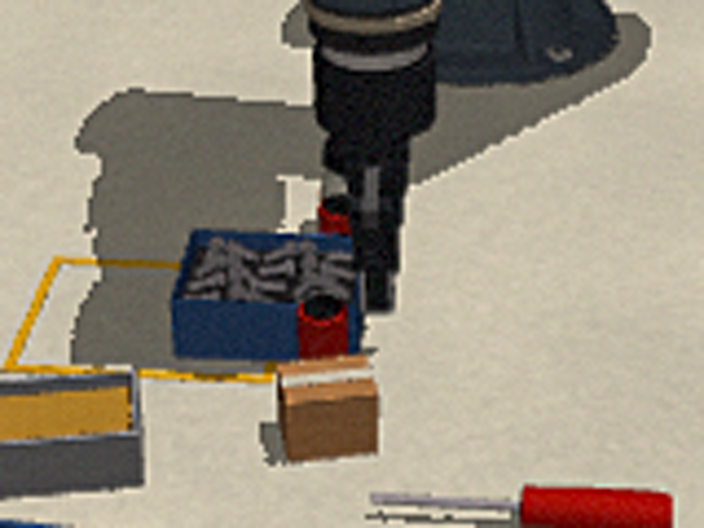

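View pics/c7.png

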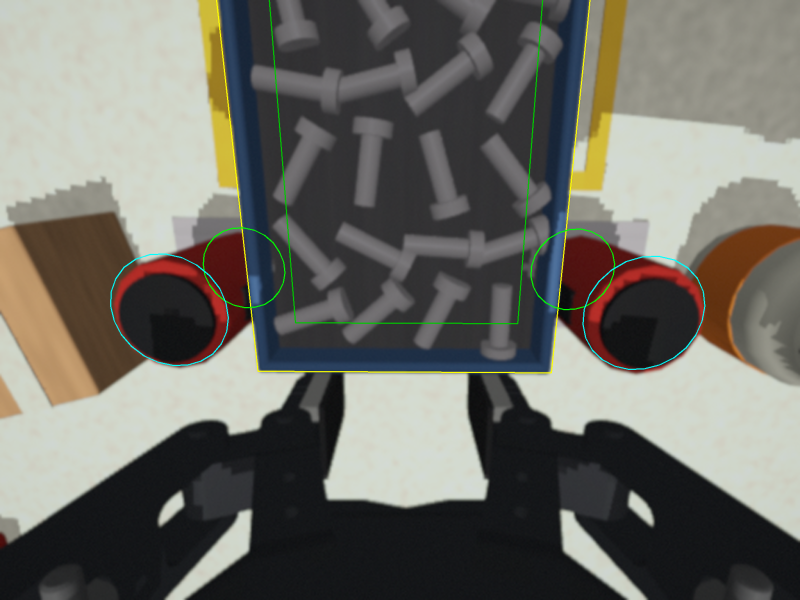

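Emit:
apply_moves(
  plan=[
    [[0,0.0002,0,0.004,0],[0,0.0002,0,0.004,0]],
  ],
)

```text
time_s: 30.68
eef_pos: [0.5079, -0.0131, -0.0105]
tool_rot: [-0.09, 2.198, -2.132]
contact_force: [-1.1, 6.1, 4.6]
opening: 0.043
```

Emit:
apply_moves(
  plan=[
    [[0,0.0002,0,0.004,0],[0,0.0002,0,0.004,0]],
  ],
)

```text
time_s: 30.92
eef_pos: [0.5083, -0.0198, -0.0105]
tool_rot: [-0.091, 2.2, -2.129]
contact_force: [-0.6, 6.7, 3.9]
opening: 0.0425
```

```bash
python3 - <<'E'
from meas import *
tip();meas([.516,-.092,-1.476],"pics/c8.png",G)
p=manip.capture("scene");c=(160,120,320,240);v=p["frame"][c[1]:c[3],c[0]:c[2]];cv2.imwrite("pics/c8s.png",cv2.resize(v,None,fx=4.4,fy=4.4,interpolation=2)[:600])
E
```

```text
t 30.925 tip z 0.0325 tip rel gate (u,lat,yaw) [-19.9  -1.6   0.2] F [-0.6  6.7  3.9] tilt x,z -0.015 -0.032 open 0.0425
bin w [ 0.5165 -0.0925 -1.4676] -84.09 res 0.011 0.97 [259.1, 109.6] rel gate0 [51.9  0.3  0.5]
```

View pics/c8s.png

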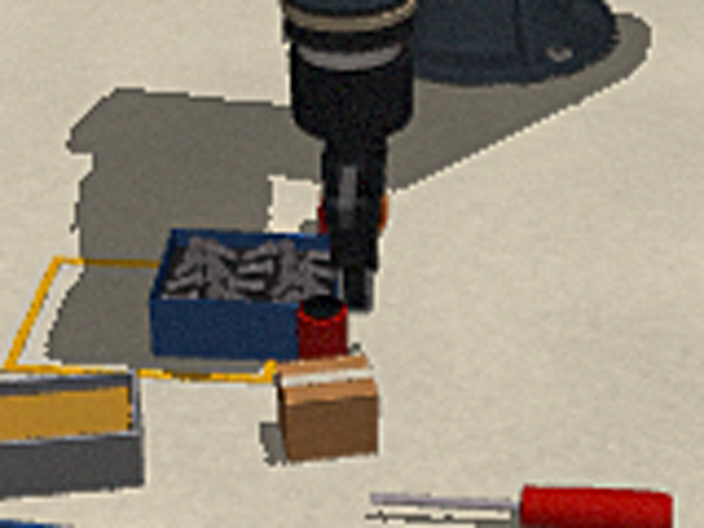

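View pics/c8.png

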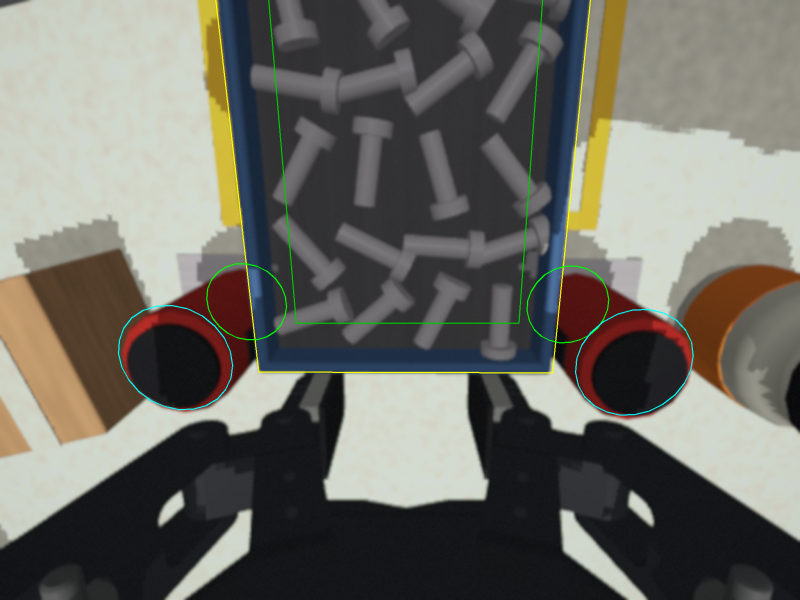

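Emit:
apply_moves(
  plan=[
    [[0,0.0001,0,0.004,0.2],[0,0.0001,0,0.004,0.2],[0,0,0,0.004,0]],
  ],
)

```text
time_s: 31.45
eef_pos: [0.5095, -0.0303, -0.0105]
tool_rot: [-0.084, 2.205, -2.129]
contact_force: [-0.7, 7.9, 5.4]
opening: 0.0427
```

Emit:
apply_moves(
  plan=[
    [[0,0,0,0.004,0],[0,0,0,0.004,0],[0,0,0,0.004,0]],
  ],
)

```text
time_s: 31.82
eef_pos: [0.5104, -0.0402, -0.0104]
tool_rot: [-0.086, 2.208, -2.124]
contact_force: [-0.6, 7.1, 6.6]
opening: 0.0425
```

```bash
python3 - <<'E'
from meas import *
tip();meas([.518,-.115,-1.476],"pics/c9.png",G)
p=manip.capture("scene");c=(160,120,320,240);v=p["frame"][c[1]:c[3],c[0]:c[2]];cv2.imwrite("pics/c9s.png",cv2.resize(v,None,fx=4.4,fy=4.4,interpolation=2)[:600])
E
```

```text
t 31.825 tip z 0.0325 tip rel gate (u,lat,yaw) [ 0.8 -1.5  0. ] F [-0.6  7.1  6.6] tilt x,z -0.016 -0.038 open 0.0425
bin w [ 0.5181 -0.113  -1.4778] -84.67 res 0.01 0.84 [257.4, 108.3] rel gate0 [72.4  0.1 -0. ]
```

View pics/c9s.png

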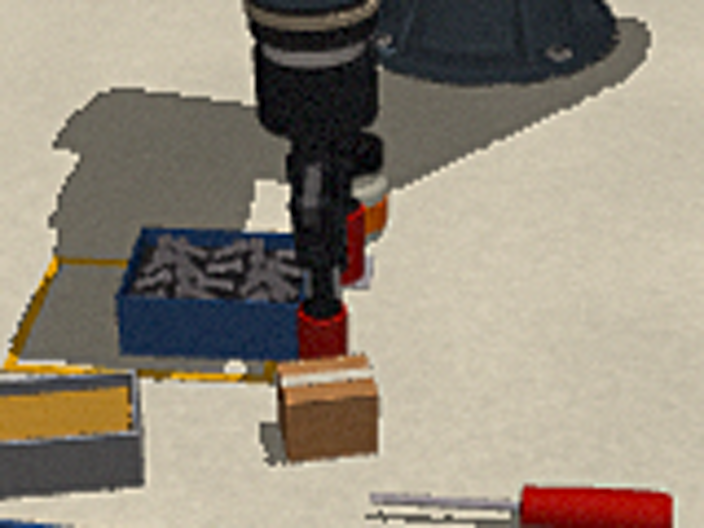

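View pics/c9.png

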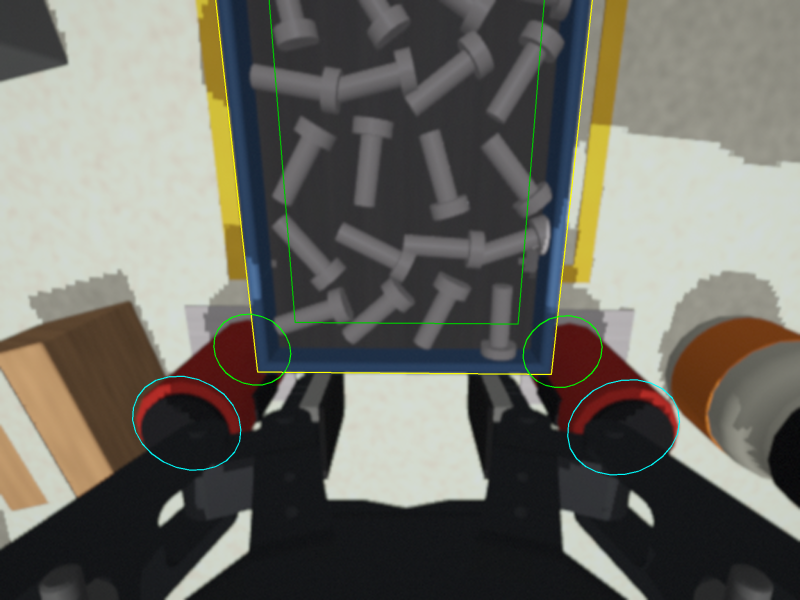

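Emit:
apply_moves(
  plan=[
    [[0,0,0,-0.003,0],[0,0,0,-0.002,0]],
  ],
)

```text
time_s: 32.22
eef_pos: [0.5095, -0.0363, -0.0107]
tool_rot: [-0.086, 2.206, -2.129]
contact_force: [-0.5, -0.4, 0.2]
opening: 0.0423
```

Emit:
apply_moves(
  plan=[
    [[0,0,-0.002,0.001,0],[0,0,0,0.004,0],[0,0,0,0.004,0],[0,0,0,0.004,0]],
  ],
)

```text
time_s: 32.72
eef_pos: [0.5104, -0.0482, -0.009]
tool_rot: [-0.088, 2.209, -2.124]
contact_force: [-0.1, 4.9, 3.2]
opening: 0.0428
```

```bash
python3 - <<'E'
from meas import *
tip();meas([.518,-.12,-1.476],"pics/d1.png",G)
E
```

```text
t 32.725 tip z 0.034 tip rel gate (u,lat,yaw) [ 8.8 -2.2  0. ] F [-0.1  4.9  3.2] tilt x,z -0.015 -0.038 open 0.0428
bin w [ 0.5192 -0.1212 -1.4764] -84.59 res 0.013 0.89 [258.5, 109.6] rel gate0 [80.6  0.3  0. ]
```

Emit:
apply_moves(
  plan=[
    [[0,0,0,0.005,0],[0,0,0,0.005,0],[0,0,0,0.005,0],[0,0,0,0.005,0]],
  ],
)

```text
time_s: 33.33
eef_pos: [0.5125, -0.066, -0.009]
tool_rot: [-0.088, 2.213, -2.117]
contact_force: [0.0, 7.3, 4.3]
opening: 0.0424
```

Emit:
apply_moves(
  plan=[
    [[0,0,0,0.005,0],[0,0,0,0.005,0],[0,0,0,0.005,0],[0,0,0,0,0]],
  ],
)

```text
time_s: 33.83
eef_pos: [0.5141, -0.0794, -0.0089]
tool_rot: [-0.088, 2.217, -2.111]
contact_force: [-0.2, 0.6, 0.3]
opening: 0.0427
```

```bash
python3 - <<'E'
from meas import *
tip();meas([.522,-.153,-1.476],"pics/d2.png",G)
E
```

```text
t 33.825 tip z 0.0341 tip rel gate (u,lat,yaw) [40.6 -1.6  0.2] F [-0.2  0.6  0.3] tilt x,z -0.017 -0.048 open 0.0427
bin w [ 0.523  -0.153  -1.4744] -84.48 res 0.011 0.97 [257.0, 110.1] rel gate0 [112.7   1.1   0.2]
```

View pics/d2.png

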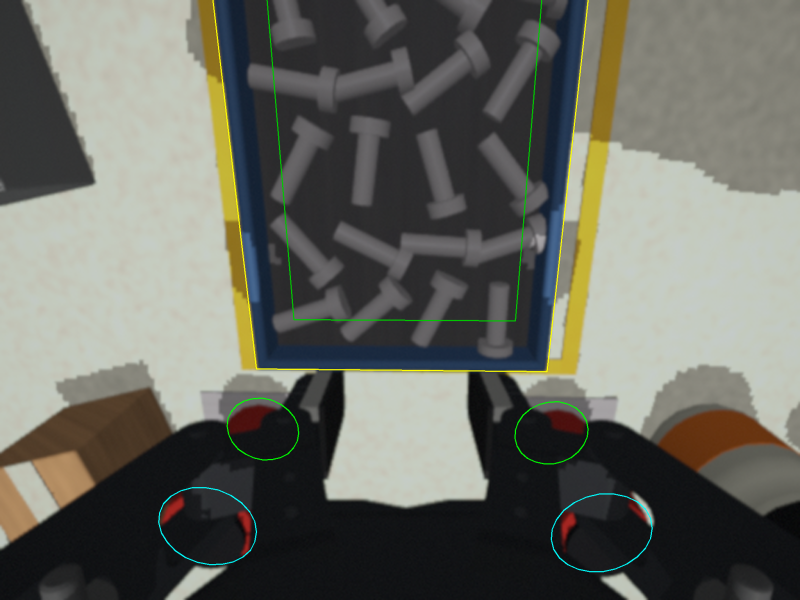

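Emit:
apply_moves(
  plan=[
    [[0,0,0,0.003,0],[0,0,0,0.001,0],[0,0,0,-0.004,0],[0,0,0,-0.004,0],[0,0,-0.01,0,0],[0,0,-0.02,0,0],[0,0,-0.03,0,0],[0,0,-0.05,0,0]],
  ],
)

```text
time_s: 34.92
eef_pos: [0.5094, -0.0797, 0.1022]
tool_rot: [-0.097, 2.222, -2.112]
contact_force: [1.4, 0.5, 0.2]
opening: 0.0426
```

Emit:
apply_moves(
  plan=[
    [[0,0,-0.06,0,0],[0,0,-0.06,0,0],[0,0,-0.06,0,0],[0,0,-0.02,-0.05,0],[0,0,0,-0.05,0],[0,0,0,0,0],[0,0,0,0,0]],
  ],
)

```text
time_s: 35.8
eef_pos: [0.498, 0.01, 0.3225]
tool_rot: [-0.081, 2.212, -2.112]
contact_force: [-0.1, -0.4, -0.7]
opening: 0.0426
```

```bash
python3 - <<'E'
from meas import *
tip();b=meas([.523,-.156,-1.476],"pics/e1.png",G);meas_side([.523,-.156,-1.476],"pics/e1.png",G)
s,M=tool();p=manip.capture("wrist");C=cam(p,s)
pl,e=fitplace([(p,C)],[.5216,-.1567,-1.4754]);print("place",pl,e,"bin rel place",rel(b,pl))
show(p,C,b,G,pl,"pics/e2.png",(100,0,420,240))
E
```

```text
t 35.8 tip z 0.3655 tip rel gate (u,lat,yaw) [-50.   -9.4   0.1] F [-0.1 -0.4 -0.7] tilt x,z -0.022 -0.045 open 0.0426
bin w [ 0.5237 -0.1559 -1.4781] -84.69 res 0.023 0.75 [255.9, 40.1] rel gate0 [ 1.156e+02  1.600e+00 -1.000e-01]
bin side [ 0.5226 -0.1585 -1.4363] -82.29 res 0.108 rel [118.2   0.2   2.3]
bin scene [ 0.5215 -0.1569 -1.4131] -80.96 res 0.092 rel [116.5  -0.7   3.7]
place [ 0.52153393 -0.15703456 -1.4819354 ] 0.0014476130163169204 bin rel place [-1.   2.2  0.2]
```

View pics/e2.png

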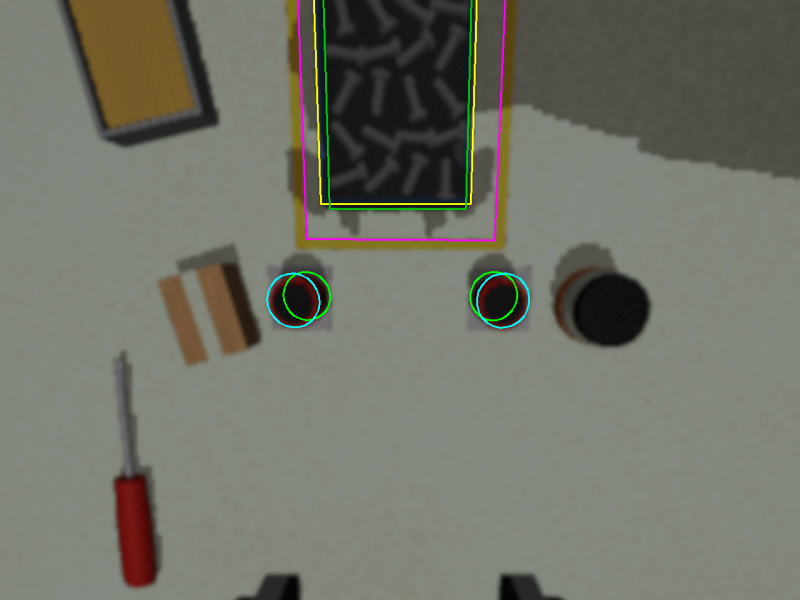

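View pics/e1_side.png

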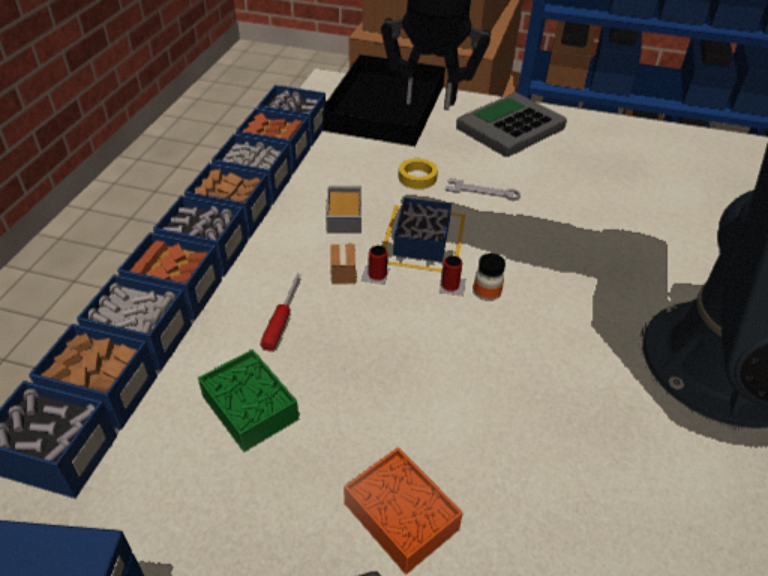

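View pics/e1_scene.png

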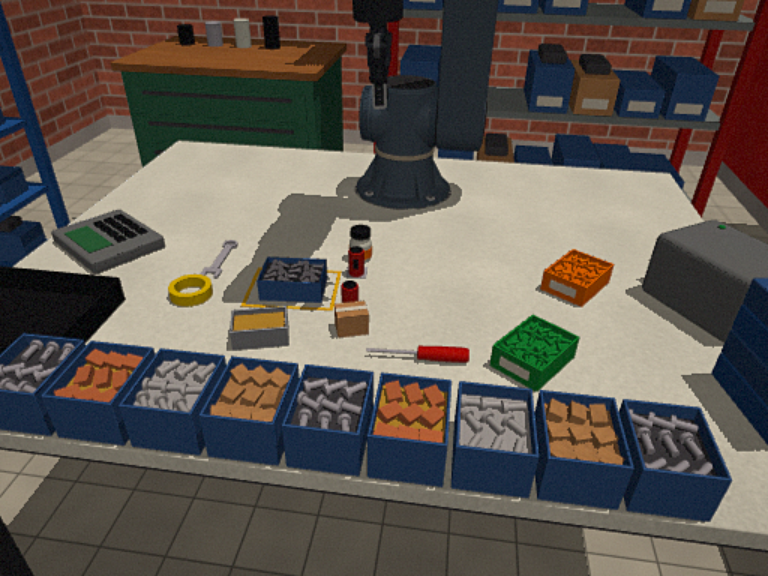

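```bash
python3 -c "
from station import manip
print(manip.sign_off(), manip.state()['time_s'])"
```

```text
the job is handed in; nothing more can be done
the job is handed in; nothing more can be done
```

The blue bin went through the gap and now stands inside the yellow frame. I handed the job in at about 36 s, with the hand raised well clear.

**What I did:** I pushed the bin sideways about 40 mm onto the gate's axis with two open fingers. Then I pushed it straight through the posts from its rear end with the fingers half open. I made small lateral and yaw corrections on the way.

**Final checks:**
- **Position:** by the wrist camera, the bin is about 1 mm (along) and 2 mm (across) from the frame's centre, turned 0.2°. The spare room is ±20 mm and ±18 mm.
- **Disagreement:** the side and scene cameras put the bin within about 3 mm of the same spot, but 2–4° more turned. Those views are coarser, and even at 4° the bin is inside the frame.
- **Contact:** contact force at my readings during the push stayed under 10 N, with no sign that the bin or the hand touched the posts. The nearest I measured the bin to a post was about 1 mm, and I re-centred it from there.
- **Bystanders:** in the pictures the jar, carton, tape, screwdriver, wrench, grey bin and the green and orange bins are where they started. I checked this by eye, not by measurement.

**Fingertip offset:** the fingertips sat about 43–50 mm behind the reported TCP, against the 13 mm stated for fully open fingers. As a result my first side push passed over the bin without touching it. After that I worked from the fingertip position I measured in the images.

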